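# Fetch the specimen jar from behind the bottles

### The arm

A 6-joint arm with a two-finger parallel gripper is mounted at the origin on the work surface. World frame = base frame: x ahead of the robot, y to its left, z up, the work surface at z = 0. Lengths are in m, angles in rad, forces in N, time in s.
With the tool pointing down it reaches from about 0.35 to 0.775 m from the base axis. Payload 5.5 kg.
Tool frame: the origin (TCP) lies on the centre line of the jaws, within the pads' length; the fingertips stand 17 mm ahead of it and the grasp point (between the pads) lies 2 mm behind it; z points along the fingers, y is the direction in which the jaws open and shut (so a half turn about z gives the same grasp; the last joint's range is limited). The gripper opens to 85 mm and grips with 20 to 120 N. Pads are 22 mm wide; open, the fingers measure 114 mm over their backs; the gripper's body (76 mm by 85 mm) begins 54 mm behind the grasp point. The pads swing forward as they close: fully open they stand 13 mm farther back than shut.
Start: joints at [0.979, 0.313, 0.046, 1.304, 0, 1.431], TCP at [0.251, 0.517, 0.248] pointing down, gripper open.
Joint ranges: [-2.76, 2.76], [-0.86, 1.69], [-1.03, 1.26], [-2.2, 2.34], [-1.47, 1.5], [-3.14, 3.14]. Speed limits (rad/s): [2.57, 2.57, 3.14, 3.14, 3.14, 3.14].

### API

Orientations are given as a unit quaternion [w, x, y, z].
In Python, from workcell import env gives the robot as it stands.
- The arm moves only by the tool servo_tool, never from a script. Its argument "increments" is a list of rows, each an object of numbers: "claw": the closure, from 0 (fully open) to 1 (shut); "x", "y", "z": the shift along the world's x, y, z in units of 25 mm (1.0 is 25 mm); "ax", "ay", "az": the turn, a rotation vector about the world's x, y, z in units of 8 degrees (1.0 is 8 degrees). A call has 1 to 5 rows; each row shifts and turns the commanded pose from where the row before left it; what a row does not reach is not made up. A row lasts 1/10 s, in which the tool goes at most 50 mm and 8.59 degrees, less where a joint would pass 70% of its speed; a pose out of reach is approached as far as the arm can. A call is refused whole if a number of a shift passes 1 or a number of a turn 1, either way. A call with a gripper value outside its range is refused whole. The fingers move at their own pace and stop on an object; "newtons" is the grip in N (left out, the last holds). Time passes only in rows, so rows that do not move let the fingers close. It gives the time, the measured TCP pose, the force and the opening at its end, in the units of the state.
- env.get_state(): the state, without advancing time (a new reading comes with each control period).
- env.read_camera(name): name is "side" or "top" or "wrist"; returns the picture (480x640x3 uint8, red, green, blue); there is no depth.
- env.calibration(name): a dict with "K" (3x3 intrinsics, pixels), "distortion" ([k1, k2, p1, p2, k3] as OpenCV has them; the pictures are not rectified), "world_to_cam" (4x4, takes a point from world to camera coordinates). Camera axes: x right, y down, z forward; pixel columns grow to the right and rows downward; lengths in m; the calibration is good to about 2 mm. A picture is of the moment at which its call begins: read the wrist's pose just before it. calibration takes no time and is no camera call; for the wrist camera it gives the pose at the moment of the call.
- env.hand_in(): hands the job in, once; it reports no verdict.
The state is a dict: "clock": time; "joint_pos": joint angles; "qvel": joint speeds; "tau": joint torques, N m; "tcp_pos": TCP position; "orientation": TCP orientation; "wrist_force": force on the tool from outside, world axes, zero at the start; "ft_torque": the same for the moment, N m; "finger_gap": finger opening in m.
Only numpy, scipy, OpenCV 4.12 (cv2) and the standard library are available. Lean on these libraries where they do the work, as an engineer would, in place of code of your own. Each camera call takes 0.05 s, during which the arm holds its last target.

### The job

The short specimen jar stands in the grey caddy behind two tall bottles: first move both bottles out of the way into the steel side tray, then take the jar and stand it centrally on the round reader platform, leaving the bottles in the tray meanwhile. After that put both bottles back in the caddy, each in the place where it stood before. Keep the bottles and the jar upright all the time and leave the cup, the tape roll and the handset alone.

Things in the scene. Friction and masses are not known exactly. Their poses are not given: they have to be found in the camera images.
- round_bottle_mid (a point): Loose upright round white bottle, 0.18 kg: body 50 mm diameter up to 84 mm, sloping shoulder, grey cap 32 mm diameter; 104 mm tall. Point: its centre, 52 mm above the underside; z up. On one of the caddy's two front pads (left or right varies). Finger room on its front and back (along the caddy's x, above the jar); the gap to the other bottle is only 16 to 20 mm.
- square_bottle_mid (a point): Square white plastic bottle, loose, upright, about 0.2 kg: 48 x 48 mm straight body up to 93 mm, with a grey 40 x 40 mm lid on it; 104 mm tall in all. The point is its centre, 52 mm above its underside; z is up, x and y are square to its flat sides, and x points roughly along the caddy's x. It stands at the front of the caddy on the other rubber pad.
- jar_mid (a point): Short specimen jar, loose, upright, about 0.08 kg: white round body 44 mm diameter with a white lid 46 mm diameter, 46 mm tall in all (lid: the top 14 mm). The point is its centre, 23 mm above its underside. It stands in the back half of the caddy, close (5 to 15 mm) behind the two bottles, which tower over it.
- caddy: Fixed shallow grey plastic caddy, 160 mm (x) by 150 mm (y), floor 4 mm thick, low rim 4 mm wide and 14 mm high all round. Origin: centre of its underside; x points to its back (away from the robot). Two black rubber pads, 60 mm square and flush, mark the bottle places at x = -38 mm, y = +34 and -34 mm.
- tray: Fixed shallow open steel tray (the side area for the bottles), 200 mm (x) by 120 mm (y), wall 3 mm, floor 3 mm thick, rim 14 mm high. Origin: centre of its underside. It stands to the left or the right of the caddy.
- reader: Fixed low round reader platform, black with a flat bright metal top, 80 mm diameter at the base, top 14 mm above the table and flat to 36 mm from its centre, no rim. Origin: centre of its underside. It stands on the other side of the caddy from the tray.
- cup: Bystander: loose empty steel cup, 68 mm across, 70 mm tall, beyond the caddy. Origin: centre of its underside. Leave alone.
- tape: Bystander: loose roll of paper tape lying flat, 84 mm across, 22 mm high, beyond the caddy. Origin: centre of its underside. Leave alone.
- handset: Bystander: loose black handset, 40 x 90 x 22 mm, lying flat beyond the caddy. Origin: centre of its underside. Leave alone.
There are look-alikes about, which are no part of the job. Leave any red look-alike of the part that bears round_bottle_mid alone.

How it is judged:
By the outcome, as a careful person would: the job done as asked, in the order asked, and still so for the second after the job is handed in, with the robot touching nothing.
It also fails if it takes over 120 s, if anything falls off the work surface, if the arm or the gripper's body presses on something with over 40 N, if the wrist force passes 120 N, or if a joint passes its speed limit or range.

## Working session

There is one attempt and no reset: what is moved stays moved. The work goes in short steps, Python scripts to look and compute and a tool call to move; the robot and the scene stay as the last step left them, time stands still between calls to the robot, and variables do not carry over. Pictures are saved under pics/ and viewed, and the job is handed in when it is done.

Besides the shell and the picture viewer there is one more tool, called as name(argument=value, ...), one argument or row to a line, values as JSON. servo_tool: Moves the arm, as the interface text tells. Its arguments: {"type":"object","properties":{"increments":{"type":"array"},"newtons":{"type":"number"}},"required":["increments"]}

```bash
ls; mkdir -p pics
cat > h.py <<'E'
import numpy as np, cv2
from workcell import env
def snap(n,f):
    c=env.calibration(n); im=env.read_camera(n); np.save('pics/'+f+'.npy',im); 
    import pickle; pickle.dump(c,open('pics/'+f+'.pkl','wb'))
    cv2.imwrite('pics/'+f+'.png',cv2.cvtColor(im,cv2.COLOR_RGB2BGR)); return im,c
def load(f):
    import pickle
    return np.load('pics/'+f+'.npy'),pickle.load(open('pics/'+f+'.pkl','rb'))
def ray(c,uv):
    K=np.array(c['K'],float);d=np.array(c['distortion'],float);T=np.array(c['world_to_cam'])
    p=cv2.undistortPoints(np.array(uv,float).reshape(-1,1,2),K,d).reshape(-1,2)
    R=T[:3,:3];o=-R.T@T[:3,3]
    return o,(np.c_[p,np.ones(len(p))])@R
def plane(c,uv,z):
    o,d=ray(c,uv); s=(z-o[2])/d[:,2]; return o+s[:,None]*d
def proj(c,P):
    T=np.array(c['world_to_cam']);r=cv2.Rodrigues(T[:3,:3])[0]
    return cv2.projectPoints(np.array(P,float).reshape(-1,1,3),r,T[:3,3],np.array(c['K'],float),np.array(c['distortion'],float))[0].reshape(-1,2)
E
python3 - <<'E'
from h import *
print(env.get_state())
for n in('top','side','wrist'):
    im,c=snap(n,n+'0'); T=np.array(c['world_to_cam']); print(n,-T[:3,:3].T@T[:3,3],T[:3,:3].round(2).tolist())
E
```

```text
pics
{'clock': 0.0, 'joint_pos': array([9.79400090e-01, 3.13988845e-01, 4.49555084e-02, 1.30358109e+00,
       1.97790512e-05, 1.43121362e+00]), 'qvel': array([ 1.69827094e-03, -1.44581062e-03, -1.40973766e-05, -5.38147522e-04,
        3.53044780e-04,  6.04382129e-04]), 'tau': array([ 5.59513428e-04, -4.80630434e+01,  2.98532510e+01,  1.93664973e-02,
       -5.95163829e-05,  7.33543658e-06]), 'tcp_pos': array([0.2507665 , 0.51690045, 0.24740581]), 'orientation': array([-3.34137213e-04,  2.23990096e-01,  9.74590996e-01, -8.45473124e-04]), 'wrist_force': array([-0.11505256, -0.29186746,  0.02482577]), 'ft_torque': array([ 0.0256742 ,  0.02408679, -0.01678052]), 'finger_gap': 0.0856345870967082}
top [0.5091484  0.02020489 1.07594129] [[-0.02, -1.0, -0.0], [-0.99, 0.02, -0.14], [0.14, 0.0, -0.99]]
side [ 0.30689573 -0.42502621  0.64553817] [[0.79, -0.62, 0.01], [-0.45, -0.58, -0.68], [0.42, 0.53, -0.73]]
wrist [0.18471093 0.54928509 0.37246591] [[0.44, 0.9, -0.0], [0.86, -0.42, 0.28], [0.25, -0.13, -0.96]]
```

View pics/top0.png

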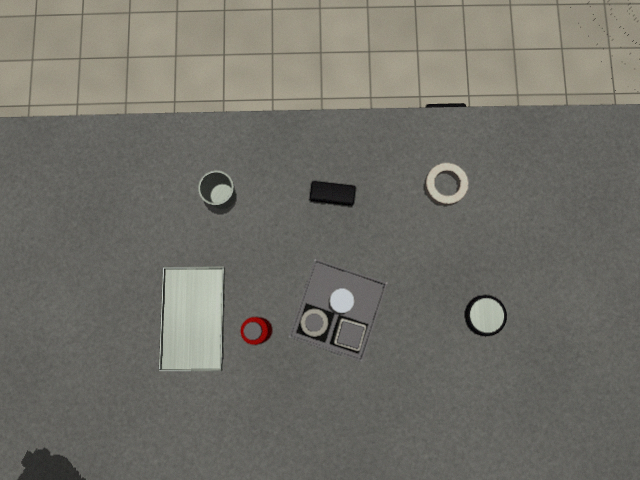

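View pics/side0.png

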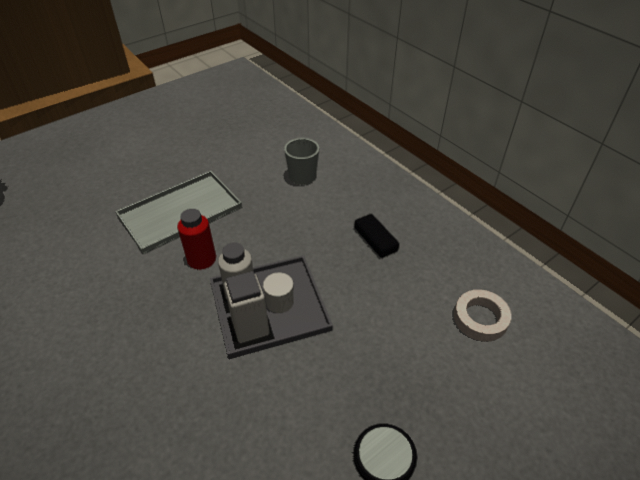

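The top view shows the tray at (192,319), the caddy at (340,310) and the reader at (487,316). The cup is at (217,189), the handset at (333,193) and the tape at (447,184).

There are two candidates for the round bottle: white at (314,322) in the caddy, and red at (255,331) outside it. The white one fits, because it is white and stands on a caddy pad. I'll confirm it in an enlarged crop and measure.

Run:
```python
from h import *
im,c=load('top0')
b=cv2.cvtColor(im,cv2.COLOR_RGB2BGR)
cv2.imwrite('pics/crop0.png',cv2.resize(b[250:370,230:390],None,fx=5,fy=5,interpolation=cv2.INTER_CUBIC))
s,cs=load('side0'); s=cv2.cvtColor(s,cv2.COLOR_RGB2BGR)
cv2.imwrite('pics/crop1.png',cv2.resize(s[190:370,170:350],None,fx=3.3,fy=3.3,interpolation=cv2.INTER_CUBIC))
```

```text
(no output)
```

View pics/crop0.png

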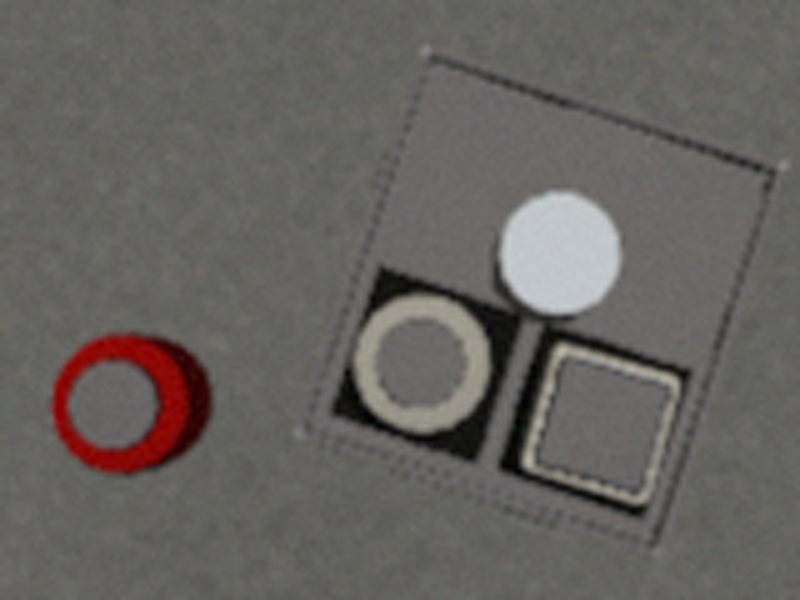

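View pics/crop1.png

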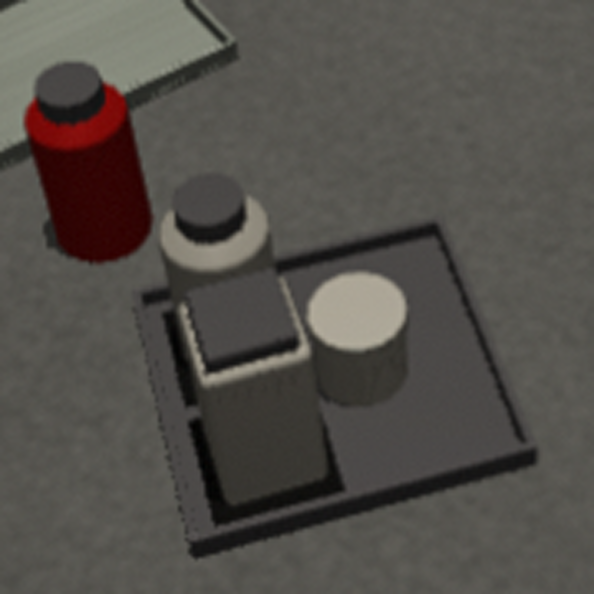

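Confirmed: the white round bottle is on the left pad, the square one on the right pad and the jar behind them. The red bottle stands outside the caddy. Now I'll measure.

Run:
```python
from h import *
im,c=load('top0')
g=im.astype(int)
m=(g.min(2)>135).astype(np.uint8)
def cen(mask,x0,x1,y0,y1,z,name):
    mm=np.zeros_like(mask); mm[y0:y1,x0:x1]=mask[y0:y1,x0:x1]
    cs,_=cv2.findContours(mm,cv2.RETR_EXTERNAL,cv2.CHAIN_APPROX_NONE); k=max(cs,key=cv2.contourArea)
    P=plane(c,k.reshape(-1,2),z)[:,:2]; 
    cc,r=cv2.minEnclosingCircle(P.astype(np.float32)); rect=cv2.minAreaRect((P*1000).astype(np.float32))
    print(name,'bbox',cv2.boundingRect(k),'circ',np.round(cc,4),round(r*2,4),'mean',P.mean(0).round(4),'rect',rect)
cen(m,295,332,300,340,.088,'round')
cen(m,332,372,313,356,.097,'square')
cen(m,325,360,285,316,.050,'jar')
cen(m,466,508,295,336,.014,'reader')
cen(m,155,230,260,375,.003,'trayfloor?')
q=np.array([[427,50],[780,168],[655,548],[300,433]])/5+[230,250]-.4
P=plane(c,q,.014)[:,:2]; print('caddy',P.round(4),P.mean(0)); 
for i in range(4): d=P[(i+1)%4]-P[i]; print(np.linalg.norm(d),np.degrees(np.arctan2(d[1],d[0])))
P=plane(c,[[164,267.5],[223.5,267.5],[221.5,370],[160,370]],.014)[:,:2];print('tray',P.round(4),P.mean(0))
for i in range(4): d=P[(i+1)%4]-P[i]; print(np.linalg.norm(d),np.degrees(np.arctan2(d[1],d[0])))
r=((g[...,0]>100)&(g[...,1]<60)).astype(np.uint8); cen(r,235,275,310,350,.084,'red')
k=((g.max(2)<45)).astype(np.uint8)
```

```text
round bbox (302, 310, 25, 25) circ [0.5114 0.0454] 0.0455 mean [0.5119 0.0451] rect ((511.5220642089844, 45.1781005859375), (43.08762741088867, 42.66328811645508), 89.19891357421875)
square bbox (341, 319, 24, 8) circ [ 0.5083 -0.0234] 0.0423 mean [ 0.5094 -0.023 ] rect ((509.302490234375, -23.63606834411621), (42.120086669921875, 4.224534034729004), 76.13007354736328)
jar bbox (330, 288, 24, 25) circ [ 0.5515 -0.0067] 0.0463 mean [ 0.5511 -0.0064] rect ((551.3682861328125, -6.055387496948242), (43.11545944213867, 44.78004455566406), 88.79733276367188)
reader bbox (470, 299, 34, 33) circ [ 0.5183 -0.2866] 0.0653 mean [ 0.5184 -0.2869] rect ((518.1445922851562, -286.66015625), (64.23775482177734, 61.42283630371094), 88.72586822509766)
trayfloor? bbox (162, 267, 62, 103) circ [0.524  0.2841] 0.2232 mean [0.523  0.2843] rect ((525.1426391601562, 284.4604797363281), (114.7992935180664, 197.79037475585938), 88.97632598876953)
caddy [[ 0.6326  0.0431]
 [ 0.5836 -0.0936]
 [ 0.4394 -0.0407]
 [ 0.4855  0.0944]] [0.53526989 0.00078932]
0.1451596792604452 -109.74487937923058
0.15358275074960775 159.88463047702237
0.14281140246774224 71.16569084668386
0.15585511689644577 -19.24005044698897
tray [[0.623  0.3395]
 [0.6207 0.2225]
 [0.4242 0.2252]
 [0.4262 0.3431]] [0.523528   0.28253433]
0.11701913866537882 -91.13598445733636
0.19651262703541988 179.21182519704234
0.1179267674348434 89.02923015623452
0.19684925968426534 -1.0528072722327
red bbox (241, 317, 27, 28) circ [0.4986 0.1544] 0.049 mean [0.4988 0.1545] rect ((498.5226745605469, 153.4751434326172), (48.14786148071289, 46.82371520996094), 0.06577236205339432)
```

Run:
```python
from h import *
im,c=load('top0')
q=np.array([[555,338],[690,376],[645,508],[517,468]])/5+[230,250]-.4
P=plane(c,q,.097)[:,:2];print('square',P.round(4),P.mean(0).round(4))
for i in range(4): d=P[(i+1)%4]-P[i]; print(np.linalg.norm(d).round(4),np.degrees(np.arctan2(d[1],d[0])).round(1))
q=np.array([[421,363],[603,423]])/5+[230,250]-.4
print('caps at .108',plane(c,q,.108).round(4))
# side view checks
s,cs=load('side0')
f=lambda a:np.array(a)/3.3333+[170,190]
f=lambda a:np.array(a)/3.3+[170,190]-.35
print('side caps',plane(cs,f([[209,203],[244,318]]),.108).round(4), 'jar',plane(cs,f([[357,313]]),.05).round(4))
print('caddy side',plane(cs,f([[140,297],[436,228],[534,452],[193,550]]),.014).round(4))
s=cv2.cvtColor(s,cv2.COLOR_RGB2BGR)
P=plane(cs,[[385,453.5]],.014);print('reader side',P.round(4))
```

```text
square [[ 0.5189 -0.0025]
 [ 0.5046 -0.0501]
 [ 0.4588 -0.0329]
 [ 0.4736  0.012 ]] [ 0.489  -0.0184]
0.0497 -106.8
0.0489 159.3
0.0472 71.7
0.0476 -17.8
caps at .108 [[ 0.511   0.045   0.108 ]
 [ 0.4889 -0.0184  0.108 ]]
side caps [[ 0.5092  0.0423  0.108 ]
 [ 0.4872 -0.022   0.108 ]] jar [[ 0.5491 -0.0077  0.05  ]]
caddy side [[ 0.4853  0.0909  0.014 ]
 [ 0.6268  0.0385  0.014 ]
 [ 0.5814 -0.0981  0.014 ]
 [ 0.4331 -0.0474  0.014 ]]
reader side [[ 0.5158 -0.2872  0.014 ]]
```

servo_tool(
  increments=[
    {"x": 0.55,"y": -1,"az": -0.55,"claw": 0},
    {"x": 0.55,"y": -1,"az": -0.55,"claw": 0},
    {"x": 0.55,"y": -1,"az": -0.55,"claw": 0},
    {"x": 0.55,"y": -1,"az": -0.55,"claw": 0},
    {"x": 0.55,"y": -1,"az": -0.55,"claw": 0},
  ],
)

```text
schema error: expected keys claw, x, y, z, ax, ay, az
```

servo_tool(
  increments=[
    {"x": 0.55,"y": -1,"z": 0,"ax": 0,"ay": 0,"az": -0.55,"claw": 0},
    {"x": 0.55,"y": -1,"z": 0,"ax": 0,"ay": 0,"az": -0.55,"claw": 0},
    {"x": 0.55,"y": -1,"z": 0,"ax": 0,"ay": 0,"az": -0.55,"claw": 0},
    {"x": 0.55,"y": -1,"z": 0,"ax": 0,"ay": 0,"az": -0.55,"claw": 0},
    {"x": 0.55,"y": -1,"z": 0,"ax": 0,"ay": 0,"az": -0.55,"claw": 0},
  ],
)

```text
clock: 0.65
tcp_pos: [0.32, 0.3912, 0.248]
orientation: [-0.0, 0.407, 0.913, -0.0]
wrist_force: [0.4, -0.1, 0.4]
finger_gap: 0.0855
```

servo_tool(
  increments=[
    {"x": 0.55,"y": -1,"z": 0,"ax": 0,"ay": 0,"az": -0.55,"claw": 0},
    {"x": 0.55,"y": -1,"z": 0,"ax": 0,"ay": 0,"az": -0.55,"claw": 0},
    {"x": 0.55,"y": -1,"z": 0,"ax": 0,"ay": 0,"az": -0.55,"claw": 0},
    {"x": 0.55,"y": -1,"z": 0,"ax": 0,"ay": 0,"az": -0.55,"claw": 0},
    {"x": 0.55,"y": -1,"z": 0,"ax": 0,"ay": 0,"az": -0.55,"claw": 0},
  ],
)

```text
clock: 1.15
tcp_pos: [0.3888, 0.2662, 0.2481]
orientation: [-0.0, 0.574, 0.819, -0.0]
wrist_force: [-0.4, 0.4, 0.4]
finger_gap: 0.0854
```

servo_tool(
  increments=[
    {"x": 0.55,"y": -1,"z": 0,"ax": 0,"ay": 0,"az": -0.55,"claw": 0},
    {"x": 0.55,"y": -1,"z": 0,"ax": 0,"ay": 0,"az": -0.55,"claw": 0},
    {"x": 0.55,"y": -1,"z": 0,"ax": 0,"ay": 0,"az": -0.55,"claw": 0},
    {"x": 0.55,"y": -1,"z": 0,"ax": 0,"ay": 0,"az": -0.55,"claw": 0},
    {"x": 0.55,"y": -1,"z": 0,"ax": 0,"ay": 0,"az": -0.55,"claw": 0},
  ],
)

```text
clock: 1.65
tcp_pos: [0.4576, 0.1412, 0.2481]
orientation: [-0.0, 0.72, 0.694, -0.0]
wrist_force: [-0.6, 0.1, -0.1]
finger_gap: 0.0852
```

servo_tool(
  increments=[
    {"x": 0.535,"y": -0.965,"z": 0,"ax": 0,"ay": 0,"az": -0.54,"claw": 0},
    {"x": 0.535,"y": -0.965,"z": 0,"ax": 0,"ay": 0,"az": -0.54,"claw": 0},
    {"x": 0.535,"y": -0.965,"z": 0,"ax": 0,"ay": 0,"az": -0.54,"claw": 0},
    {"x": 0.535,"y": -0.965,"z": 0,"ax": 0,"ay": 0,"az": -0.54,"claw": 0},
  ],
)

```text
clock: 2.05
tcp_pos: [0.511, 0.0448, 0.2481]
orientation: [-0.0, 0.816, 0.578, -0.0]
wrist_force: [1.0, 0.4, -0.3]
finger_gap: 0.085
```

Run:
```python
from h import *
s=env.get_state(); print(s['tcp_pos'],s['orientation'])
im,c=snap('wrist','w1')
```

```text
[0.51104946 0.04475696 0.24808339] [-1.39632151e-04  8.15898581e-01  5.78195005e-01 -1.48509267e-04]
```

View pics/w1.png

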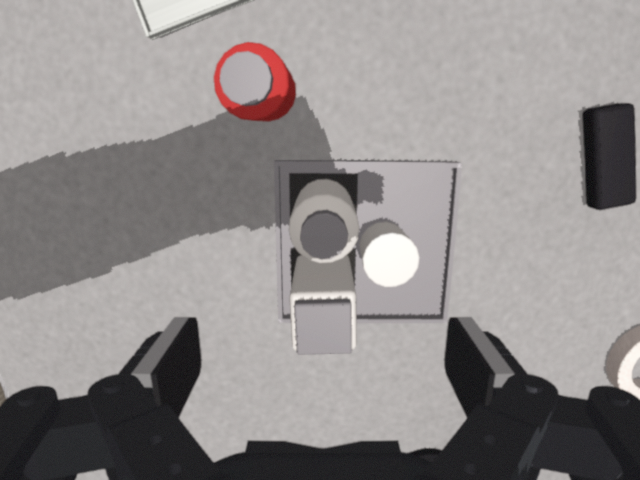

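The wrist view shows the round bottle's cap at (325,237), the square lid at (324,327) and the jar lid at (391,260). The caddy corners are at (277,160), (458,162), (441,318) and (283,317), with the jaw axis about parallel to the caddy's x.

Run:
```python
from h import *
im,c=load('w1')
print('cap',plane(c,[[325,237],[324,327]],.108).round(4),'jar',plane(c,[[391,260]],.05).round(4))
P=plane(c,[[277,160],[458,162],[441,318],[283,317]],.014)[:,:2];print(P.round(4),P.mean(0))
for i in range(4): d=P[(i+1)%4]-P[i]; print(np.linalg.norm(d).round(4),np.degrees(np.arctan2(d[1],d[0])).round(1))
L=plane(c,[[297,300],[351,299],[352,353],[296,353]],.108)[:,:2];print('lid',L.mean(0))
for i in range(4): d=L[(i+1)%4]-L[i]; print(np.linalg.norm(d).round(4),np.degrees(np.arctan2(d[1],d[0])).round(1))
```

```text
cap [[ 0.5114  0.0452  0.108 ]
 [ 0.4893 -0.0159  0.108 ]] jar [[ 0.5506 -0.0056  0.05  ]]
[[ 0.4876  0.0978]
 [ 0.632   0.046 ]
 [ 0.5809 -0.0901]
 [ 0.4408 -0.0392]] [0.53533265 0.00362215]
0.1534 -19.8
0.1453 -110.6
0.1491 160.0
0.1448 71.1
lid [ 0.48932131 -0.01582879]
0.0369 -18.2
0.0419 -107.2
0.04 160.6
0.0412 68.5
```

servo_tool(
  increments=[
    {"x": 0,"y": 0,"z": -1,"ax": 0,"ay": 0,"az": 0,"claw": 0},
    {"x": 0,"y": 0,"z": -1,"ax": 0,"ay": 0,"az": 0,"claw": 0},
    {"x": 0,"y": 0,"z": -1,"ax": 0,"ay": 0,"az": 0,"claw": 0},
    {"x": 0,"y": 0,"z": -1,"ax": 0,"ay": 0,"az": 0,"claw": 0},
    {"x": 0,"y": 0,"z": -1,"ax": 0,"ay": 0,"az": 0,"claw": 0},
  ],
)

```text
clock: 2.6
tcp_pos: [0.5104, 0.0459, 0.1222]
orientation: [-0.0, 0.815, 0.58, -0.0]
wrist_force: [-0.6, 0.2, 0.0]
finger_gap: 0.0854
```

servo_tool(
  increments=[
    {"x": 0,"y": 0,"z": -0.6,"ax": 0,"ay": 0,"az": 0,"claw": 0},
    {"x": 0,"y": 0,"z": -0.6,"ax": 0,"ay": 0,"az": 0,"claw": 0},
    {"x": 0,"y": 0,"z": -0.4,"ax": 0,"ay": 0,"az": 0,"claw": 0},
    {"x": 0,"y": 0,"z": -0.4,"ax": 0,"ay": 0,"az": 0,"claw": 0},
  ],
)

```text
clock: 3.0
tcp_pos: [0.5107, 0.0459, 0.0727]
orientation: [-0.0, 0.815, 0.58, -0.0]
wrist_force: [-0.5, 0.3, -0.5]
finger_gap: 0.0853
```

Run:
```python
from h import *
im,c=snap('side','s2')
b=cv2.imread('pics/s2.png'); cv2.imwrite('pics/s2c.png',cv2.resize(b[150:370,150:370],None,fx=2.7,fy=2.7))
```

```text
(no output)
```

View pics/s2c.png

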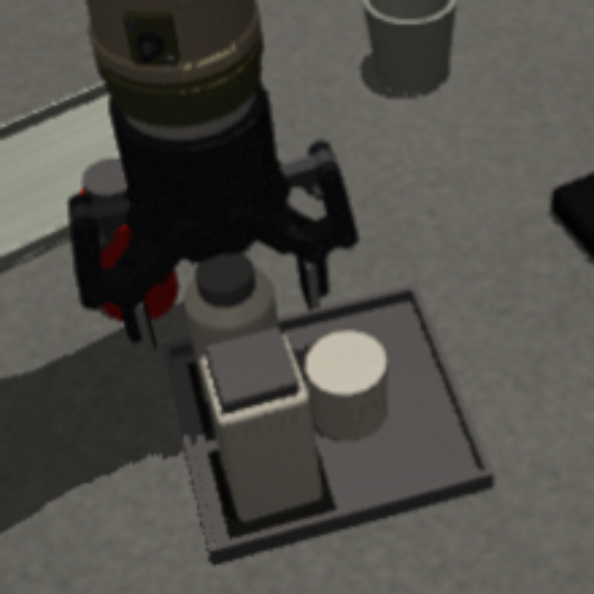

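The fingers straddle the round bottle clear of the jar, so I'll close.

servo_tool(
  increments=[
    {"x": 0,"y": 0,"z": 0,"ax": 0,"ay": 0,"az": 0,"claw": 0.3},
    {"x": 0,"y": 0,"z": 0,"ax": 0,"ay": 0,"az": 0,"claw": 0.4},
    {"x": 0,"y": 0,"z": 0,"ax": 0,"ay": 0,"az": 0,"claw": 0.6},
    {"x": 0,"y": 0,"z": 0,"ax": 0,"ay": 0,"az": 0,"claw": 1},
    {"x": 0,"y": 0,"z": 0,"ax": 0,"ay": 0,"az": 0,"claw": 1},
  ],
  newtons=30,
)

```text
clock: 3.55
tcp_pos: [0.5116, 0.0458, 0.0742]
orientation: [0.001, 0.815, 0.58, 0.001]
wrist_force: [-0.5, -0.0, 5.3]
finger_gap: 0.0488
```

servo_tool(
  increments=[
    {"x": 0,"y": 0,"z": 0,"ax": 0,"ay": 0,"az": 0,"claw": 1},
    {"x": 0,"y": 0,"z": 0,"ax": 0,"ay": 0,"az": 0,"claw": 1},
    {"x": 0,"y": 0,"z": 0,"ax": 0,"ay": 0,"az": 0,"claw": 1},
  ],
)

```text
clock: 3.85
tcp_pos: [0.5116, 0.0458, 0.0742]
orientation: [0.001, 0.815, 0.58, 0.001]
wrist_force: [0.4, -0.4, 5.1]
finger_gap: 0.049
```

servo_tool(
  increments=[
    {"x": 0,"y": 0,"z": 0.3,"ax": 0,"ay": 0,"az": 0,"claw": 1},
    {"x": 0,"y": 0,"z": 0.7,"ax": 0,"ay": 0,"az": 0,"claw": 1},
    {"x": 0,"y": 0,"z": 1,"ax": 0,"ay": 0,"az": 0,"claw": 1},
    {"x": 0,"y": 0,"z": 1,"ax": 0,"ay": 0,"az": 0,"claw": 1},
    {"x": 0,"y": 0,"z": 1,"ax": 0,"ay": 0,"az": 0,"claw": 1},
  ],
)

```text
clock: 4.35
tcp_pos: [0.51, 0.0459, 0.174]
orientation: [-0.0, 0.815, 0.58, -0.001]
wrist_force: [1.1, -0.3, -3.3]
finger_gap: 0.0491
```

servo_tool(
  increments=[
    {"x": 0,"y": 0,"z": 0.8,"ax": 0,"ay": 0,"az": 0,"claw": 1},
    {"x": 0,"y": 0,"z": 0.6,"ax": 0,"ay": 0,"az": 0,"claw": 1},
    {"x": 0,"y": 0,"z": 0.4,"ax": 0,"ay": 0,"az": 0,"claw": 1},
    {"x": 0,"y": 0,"z": 0.2,"ax": 0,"ay": 0,"az": 0,"claw": 1},
    {"x": 0,"y": 0,"z": 0,"ax": 0,"ay": 0,"az": 0,"claw": 1},
  ],
)

```text
clock: 4.85
tcp_pos: [0.5108, 0.0458, 0.2235]
orientation: [0.0, 0.815, 0.58, 0.0]
wrist_force: [-0.4, 0.3, -2.5]
finger_gap: 0.0488
```

Run:
```python
from h import *
s=env.get_state(); print(s['tcp_pos'],s['orientation'],s['wrist_force'])
im,c=snap('side','s3')
im,c=snap('wrist','w3')
b=cv2.imread('pics/s3.png');w=cv2.imread('pics/w3.png'); cv2.imwrite('pics/s3c.png',np.hstack([cv2.resize(b[50:370,100:400],(375,400)),cv2.resize(w,(425,400))]))
```

```text
[0.5108272  0.04583639 0.22349236] [7.66427756e-05 8.14969562e-01 5.79503751e-01 1.01690045e-04] [-0.39549144  0.31736479 -2.46422953]
```

View pics/s3c.png

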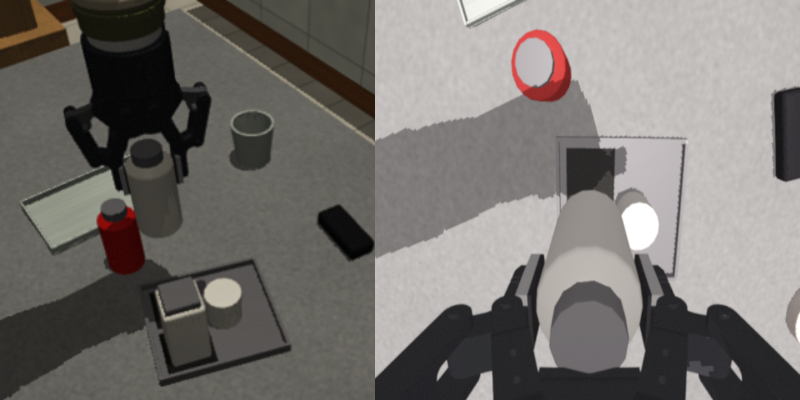

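servo_tool(
  increments=[
    {"x": 0.1,"y": 0.4,"z": 0,"ax": 0,"ay": 0,"az": 0,"claw": 1},
    {"x": 0.25,"y": 0.8,"z": 0,"ax": 0,"ay": 0,"az": 0,"claw": 1},
    {"x": 0.25,"y": 0.9,"z": 0,"ax": 0,"ay": 0,"az": 0,"claw": 1},
    {"x": 0.25,"y": 0.9,"z": 0,"ax": 0,"ay": 0,"az": 0,"claw": 1},
    {"x": 0.25,"y": 0.9,"z": 0,"ax": 0,"ay": 0,"az": 0,"claw": 1},
  ],
)

```text
clock: 5.45
tcp_pos: [0.5382, 0.1448, 0.2225]
orientation: [-0.0, 0.815, 0.58, -0.001]
wrist_force: [-0.8, -0.9, -1.4]
finger_gap: 0.0494
```

servo_tool(
  increments=[
    {"x": 0.25,"y": 0.9,"z": 0,"ax": 0,"ay": 0,"az": 0,"claw": 1},
    {"x": 0.25,"y": 0.9,"z": 0,"ax": 0,"ay": 0,"az": 0,"claw": 1},
    {"x": 0.25,"y": 0.9,"z": 0,"ax": 0,"ay": 0,"az": 0,"claw": 1},
    {"x": 0.25,"y": 0.9,"z": 0,"ax": 0,"ay": 0,"az": 0,"claw": 1},
    {"x": 0.25,"y": 0.9,"z": 0,"ax": 0,"ay": 0,"az": 0,"claw": 1},
  ],
)

```text
clock: 5.95
tcp_pos: [0.5692, 0.2575, 0.2222]
orientation: [-0.0, 0.815, 0.58, -0.001]
wrist_force: [-0.5, 0.2, -1.5]
finger_gap: 0.0488
```

servo_tool(
  increments=[
    {"x": 0.2,"y": 0.65,"z": 0,"ax": 0,"ay": 0,"az": 0,"claw": 1},
    {"x": 0,"y": 0.4,"z": 0,"ax": 0,"ay": 0,"az": 0,"claw": 1},
    {"x": 0,"y": 0,"z": -0.5,"ax": 0,"ay": 0,"az": 0,"claw": 1},
    {"x": 0,"y": 0,"z": -1,"ax": 0,"ay": 0,"az": 0,"claw": 1},
    {"x": 0,"y": 0,"z": -1,"ax": 0,"ay": 0,"az": 0,"claw": 1},
  ],
)

```text
clock: 6.45
tcp_pos: [0.5742, 0.2816, 0.1594]
orientation: [0.0, 0.815, 0.579, -0.0]
wrist_force: [0.9, -0.3, -2.2]
finger_gap: 0.0487
```

servo_tool(
  increments=[
    {"x": 0,"y": 0,"z": -1,"ax": 0,"ay": 0,"az": 0,"claw": 1},
    {"x": 0,"y": 0,"z": -0.8,"ax": 0,"ay": 0,"az": 0,"claw": 1},
    {"x": 0,"y": 0,"z": -0.6,"ax": 0,"ay": 0,"az": 0,"claw": 1},
    {"x": 0,"y": 0,"z": -0.4,"ax": 0,"ay": 0,"az": 0,"claw": 1},
    {"x": 0,"y": 0,"z": 0,"ax": 0,"ay": 0,"az": 0,"claw": 1},
  ],
)

```text
clock: 6.95
tcp_pos: [0.5729, 0.281, 0.0885]
orientation: [-0.0, 0.815, 0.579, -0.002]
wrist_force: [0.2, -0.7, -1.1]
finger_gap: 0.0487
```

servo_tool(
  increments=[
    {"x": 0,"y": 0,"z": -0.3,"ax": 0,"ay": 0,"az": 0,"claw": 1},
    {"x": 0,"y": 0,"z": -0.2,"ax": 0,"ay": 0,"az": 0,"claw": 1},
    {"x": 0,"y": 0,"z": 0,"ax": 0,"ay": 0,"az": 0,"claw": 1},
  ],
)

```text
clock: 7.25
tcp_pos: [0.5744, 0.282, 0.0779]
orientation: [-0.0, 0.815, 0.58, -0.0]
wrist_force: [0.0, -0.5, -2.8]
finger_gap: 0.0485
```

servo_tool(
  increments=[
    {"x": 0,"y": 0,"z": -0.05,"ax": 0,"ay": 0,"az": 0,"claw": 1},
    {"x": 0,"y": 0,"z": -0.05,"ax": 0,"ay": 0,"az": 0,"claw": 1},
    {"x": 0,"y": 0,"z": 0,"ax": 0,"ay": 0,"az": 0,"claw": 1},
  ],
)

```text
clock: 7.55
tcp_pos: [0.5746, 0.2821, 0.0759]
orientation: [0.0, 0.815, 0.58, 0.0]
wrist_force: [-0.0, -0.6, -2.7]
finger_gap: 0.0487
```

servo_tool(
  increments=[
    {"x": 0,"y": 0,"z": -0.05,"ax": 0,"ay": 0,"az": 0,"claw": 1},
    {"x": 0,"y": 0,"z": -0.05,"ax": 0,"ay": 0,"az": 0,"claw": 1},
    {"x": 0,"y": 0,"z": 0,"ax": 0,"ay": 0,"az": 0,"claw": 1},
  ],
)

```text
clock: 7.85
tcp_pos: [0.5746, 0.2821, 0.0733]
orientation: [0.0, 0.815, 0.58, 0.0]
wrist_force: [-0.3, -0.6, -1.6]
finger_gap: 0.049
```

servo_tool(
  increments=[
    {"x": 0,"y": 0,"z": -0.03,"ax": 0,"ay": 0,"az": 0,"claw": 1},
    {"x": 0,"y": 0,"z": 0,"ax": 0,"ay": 0,"az": 0,"claw": 0.38},
    {"x": 0,"y": 0,"z": 0,"ax": 0,"ay": 0,"az": 0,"claw": 0.32},
    {"x": 0,"y": 0,"z": 0,"ax": 0,"ay": 0,"az": 0,"claw": 0.2},
    {"x": 0,"y": 0,"z": 0,"ax": 0,"ay": 0,"az": 0,"claw": 0.1},
  ],
)

```text
clock: 8.35
tcp_pos: [0.5746, 0.2821, 0.0726]
orientation: [0.0, 0.815, 0.58, 0.0]
wrist_force: [0.4, 1.1, -0.1]
finger_gap: 0.0768
```

servo_tool(
  increments=[
    {"x": 0,"y": 0,"z": 0,"ax": 0,"ay": 0,"az": 0,"claw": 0.1},
    {"x": 0,"y": 0,"z": 0.3,"ax": 0,"ay": 0,"az": 0,"claw": 0.1},
    {"x": 0,"y": 0,"z": 1,"ax": 0,"ay": 0,"az": 0,"claw": 0.1},
    {"x": 0,"y": 0,"z": 1,"ax": 0,"ay": 0,"az": 0,"claw": 0.1},
    {"x": 0,"y": 0,"z": 1,"ax": 0,"ay": 0,"az": 0,"claw": 0.1},
  ],
)

```text
clock: 8.85
tcp_pos: [0.5745, 0.2821, 0.1564]
orientation: [0.0, 0.815, 0.58, 0.0]
wrist_force: [0.6, 0.3, -0.2]
finger_gap: 0.0767
```

servo_tool(
  increments=[
    {"x": 0,"y": 0,"z": 1,"ax": 0,"ay": 0,"az": 0,"claw": 0.0},
    {"x": 0,"y": 0,"z": 1,"ax": 0,"ay": 0,"az": 0,"claw": 0.0},
    {"x": 0,"y": 0,"z": 0.7,"ax": 0,"ay": 0,"az": 0,"claw": 0.0},
    {"x": 0,"y": 0,"z": 0,"ax": 0,"ay": 0,"az": 0,"claw": 0.0},
  ],
)

```text
clock: 9.25
tcp_pos: [0.5761, 0.2826, 0.2264]
orientation: [0.001, 0.815, 0.58, 0.003]
wrist_force: [-0.3, 0.2, 0.3]
finger_gap: 0.0854
```

Run:
```python
from h import *
s=env.get_state(); print(s['tcp_pos'],s['finger_gap'])
im,c=snap('wrist','w4')
im,c=snap('side','s4')
b=cv2.imread('pics/s4.png');w=cv2.imread('pics/w4.png'); cv2.imwrite('pics/s4c.png',np.hstack([cv2.resize(b[50:370,100:400],(375,400)),cv2.resize(w,(425,400))]))
```

```text
[0.57609709 0.28263905 0.22638154] 0.08544559915513059
```

View pics/s4c.png

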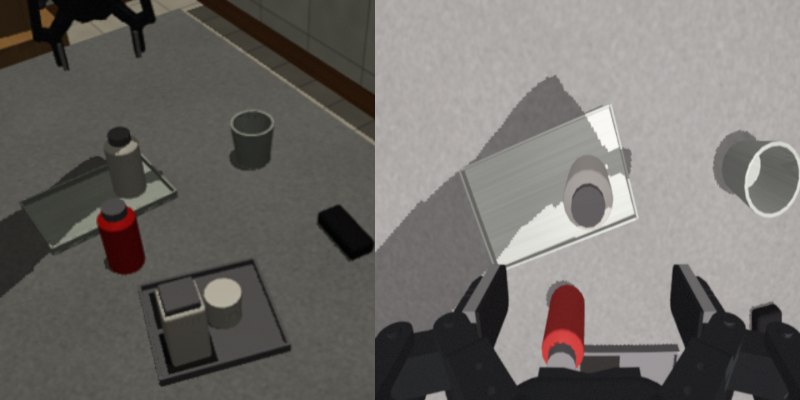

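The round bottle stands upright in the tray's back half, with room for the second. Now the square bottle.

servo_tool(
  increments=[
    {"x": -0.28,"y": -1,"z": 0,"ax": 0,"ay": 0,"az": 0,"claw": 0},
    {"x": -0.28,"y": -1,"z": 0,"ax": 0,"ay": 0,"az": 0,"claw": 0},
    {"x": -0.28,"y": -1,"z": 0,"ax": 0,"ay": 0,"az": 0,"claw": 0},
    {"x": -0.28,"y": -1,"z": 0,"ax": 0,"ay": 0,"az": 0,"claw": 0},
    {"x": -0.28,"y": -1,"z": 0,"ax": 0,"ay": 0,"az": 0,"claw": 0},
  ],
)

```text
clock: 9.85
tcp_pos: [0.5382, 0.156, 0.2207]
orientation: [-0.001, 0.815, 0.58, -0.001]
wrist_force: [0.1, 0.2, -0.1]
finger_gap: 0.0853
```

servo_tool(
  increments=[
    {"x": -0.28,"y": -1,"z": 0,"ax": 0,"ay": 0,"az": 0,"claw": 0},
    {"x": -0.28,"y": -1,"z": 0,"ax": 0,"ay": 0,"az": 0,"claw": 0},
    {"x": -0.28,"y": -1,"z": 0,"ax": 0,"ay": 0,"az": 0,"claw": 0},
    {"x": -0.28,"y": -1,"z": 0,"ax": 0,"ay": 0,"az": 0,"claw": 0},
    {"x": -0.28,"y": -1,"z": 0,"ax": 0,"ay": 0,"az": 0,"claw": 0},
  ],
)

```text
clock: 10.35
tcp_pos: [0.5032, 0.0312, 0.2209]
orientation: [-0.001, 0.815, 0.58, -0.001]
wrist_force: [0.9, -1.1, 0.2]
finger_gap: 0.0857
```

servo_tool(
  increments=[
    {"x": -0.3,"y": -1,"z": 0,"ax": 0,"ay": 0,"az": 0,"claw": 0},
    {"x": -0.3,"y": -1,"z": 0,"ax": 0,"ay": 0,"az": 0,"claw": 0},
    {"x": 0,"y": 0,"z": 0,"ax": 0,"ay": 0,"az": 0,"claw": 0},
  ],
)

```text
clock: 10.65
tcp_pos: [0.488, -0.0199, 0.2211]
orientation: [-0.001, 0.816, 0.578, -0.001]
wrist_force: [0.3, -0.0, -0.2]
finger_gap: 0.0854
```

Run:
```python
from h import *
s=env.get_state(); print(s['tcp_pos'],s['orientation'])
im,c=snap('wrist','w5')
b=cv2.imread('pics/w5.png'); cv2.imwrite('pics/w5c.png',cv2.resize(b[130:370,220:520],None,fx=2.5,fy=2.5,interpolation=cv2.INTER_CUBIC))
```

```text
[ 0.48796539 -0.01987801  0.22106796] [-7.61284804e-04  8.15960844e-01  5.78105356e-01 -1.23214277e-03]
```

View pics/w5c.png

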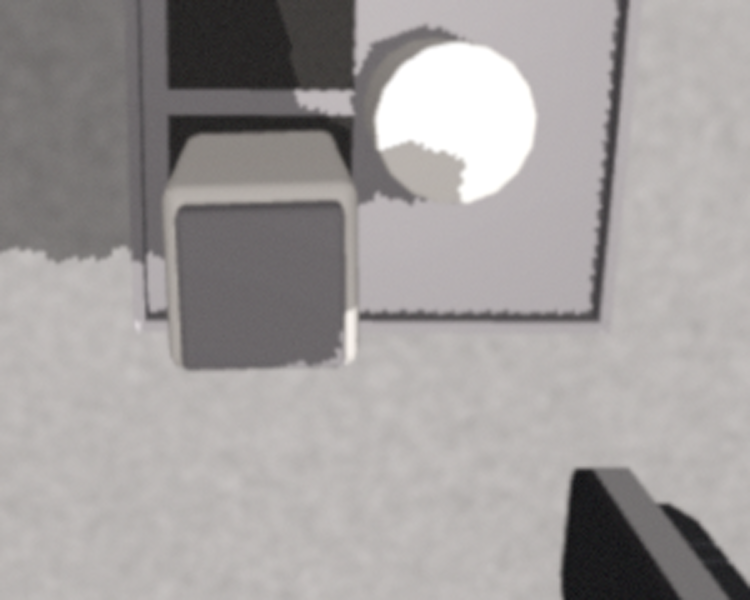

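The square lid's corners are at crop (178,205), (342,203), (346,362) and (183,368), nearly parallel to the jaws. The jar lid is centred at crop (456,122).

Run:
```python
from h import *
im,c=load('w5')
f=lambda a:np.array(a)/2.5+[220,130]-.3
L=plane(c,f([[178,205],[342,203],[346,364],[183,368]]),.108)[:,:2];print('lid',L.mean(0).round(4))
for i in range(4): d=L[(i+1)%4]-L[i]; print(np.linalg.norm(d).round(4),np.degrees(np.arctan2(d[1],d[0])).round(1))
L=plane(c,f([[456,122]]),.05);print('jar',L)
```

```text
lid [ 0.4886 -0.0167]
0.0378 -18.6
0.0395 -106.7
0.0393 162.2
0.04 71.1
jar [[ 0.55050372 -0.00512473  0.05      ]]
```

servo_tool(
  increments=[
    {"x": 0.03,"y": 0.08,"z": -1,"ax": 0,"ay": 0,"az": 0.12,"claw": 0},
    {"x": 0,"y": 0,"z": -1,"ax": 0,"ay": 0,"az": 0,"claw": 0},
    {"x": 0,"y": 0,"z": -1,"ax": 0,"ay": 0,"az": 0,"claw": 0},
    {"x": 0,"y": 0,"z": -1,"ax": 0,"ay": 0,"az": 0,"claw": 0},
    {"x": 0,"y": 0,"z": -0.7,"ax": 0,"ay": 0,"az": 0,"claw": 0},
  ],
)

```text
clock: 11.2
tcp_pos: [0.489, -0.0146, 0.1026]
orientation: [-0.001, 0.81, 0.587, -0.001]
wrist_force: [-1.2, 0.9, 0.2]
finger_gap: 0.0855
```

servo_tool(
  increments=[
    {"x": 0,"y": 0,"z": -0.6,"ax": 0,"ay": 0,"az": 0,"claw": 0},
    {"x": 0,"y": 0,"z": -0.4,"ax": 0,"ay": 0,"az": 0,"claw": 0},
    {"x": 0,"y": 0,"z": -0.2,"ax": 0,"ay": 0,"az": 0,"claw": 0},
    {"x": 0,"y": 0,"z": 0,"ax": 0,"ay": 0,"az": 0,"claw": 0},
  ],
)

```text
clock: 11.6
tcp_pos: [0.4899, -0.0154, 0.0744]
orientation: [-0.001, 0.81, 0.587, -0.0]
wrist_force: [-0.1, -0.3, 0.2]
finger_gap: 0.0855
```

servo_tool(
  increments=[
    {"x": 0,"y": 0,"z": 0,"ax": 0,"ay": 0,"az": 0,"claw": 0.3},
    {"x": 0,"y": 0,"z": 0,"ax": 0,"ay": 0,"az": 0,"claw": 0.4},
    {"x": 0,"y": 0,"z": 0,"ax": 0,"ay": 0,"az": 0,"claw": 0.6},
    {"x": 0,"y": 0,"z": 0,"ax": 0,"ay": 0,"az": 0,"claw": 1},
    {"x": 0,"y": 0,"z": 0,"ax": 0,"ay": 0,"az": 0,"claw": 1},
  ],
)

```text
clock: 12.1
tcp_pos: [0.4908, -0.016, 0.0758]
orientation: [0.001, 0.81, 0.586, 0.001]
wrist_force: [-1.2, 0.5, 5.7]
finger_gap: 0.0477
```

servo_tool(
  increments=[
    {"x": 0,"y": 0,"z": 0,"ax": 0,"ay": 0,"az": 0,"claw": 1},
    {"x": 0,"y": 0,"z": 0,"ax": 0,"ay": 0,"az": 0,"claw": 1},
    {"x": 0,"y": 0,"z": 0,"ax": 0,"ay": 0,"az": 0,"claw": 1},
  ],
)

```text
clock: 12.4
tcp_pos: [0.4908, -0.016, 0.0758]
orientation: [0.001, 0.81, 0.586, 0.001]
wrist_force: [-0.9, 1.3, 5.6]
finger_gap: 0.0476
```

servo_tool(
  increments=[
    {"x": 0,"y": 0,"z": 0.3,"ax": 0,"ay": 0,"az": 0,"claw": 1},
    {"x": 0,"y": 0,"z": 0.7,"ax": 0,"ay": 0,"az": 0,"claw": 1},
    {"x": 0,"y": 0,"z": 1,"ax": 0,"ay": 0,"az": 0,"claw": 1},
    {"x": 0,"y": 0,"z": 1,"ax": 0,"ay": 0,"az": 0,"claw": 1},
    {"x": 0,"y": 0,"z": 1,"ax": 0,"ay": 0,"az": 0,"claw": 1},
  ],
)

```text
clock: 12.9
tcp_pos: [0.4896, -0.0158, 0.1757]
orientation: [-0.001, 0.81, 0.586, -0.001]
wrist_force: [0.6, -1.0, -3.1]
finger_gap: 0.0476
```

servo_tool(
  increments=[
    {"x": 0,"y": 0,"z": 1,"ax": 0,"ay": 0,"az": 0,"claw": 1},
    {"x": 0,"y": 0,"z": 0.7,"ax": 0,"ay": 0,"az": 0,"claw": 1},
    {"x": 0,"y": 0,"z": 0.4,"ax": 0,"ay": 0,"az": 0,"claw": 1},
    {"x": 0,"y": 0,"z": 0.2,"ax": 0,"ay": 0,"az": 0,"claw": 1},
    {"x": 0,"y": 0,"z": 0,"ax": 0,"ay": 0,"az": 0,"claw": 1},
  ],
)

```text
clock: 13.4
tcp_pos: [0.4902, -0.0159, 0.2325]
orientation: [0.0, 0.81, 0.586, -0.0]
wrist_force: [0.3, 0.2, -3.0]
finger_gap: 0.0475
```

servo_tool(
  increments=[
    {"x": -0.05,"y": 0.4,"z": 0,"ax": 0,"ay": 0,"az": 0,"claw": 1},
    {"x": -0.05,"y": 0.8,"z": 0,"ax": 0,"ay": 0,"az": 0,"claw": 1},
    {"x": -0.05,"y": 0.9,"z": 0,"ax": 0,"ay": 0,"az": 0,"claw": 1},
    {"x": -0.05,"y": 0.9,"z": 0,"ax": 0,"ay": 0,"az": 0,"claw": 1},
    {"x": -0.05,"y": 0.9,"z": 0,"ax": 0,"ay": 0,"az": 0,"claw": 1},
  ],
)

```text
clock: 13.9
tcp_pos: [0.483, 0.083, 0.2313]
orientation: [-0.001, 0.81, 0.586, -0.001]
wrist_force: [0.3, -0.3, -2.9]
finger_gap: 0.0473
```

servo_tool(
  increments=[
    {"x": -0.05,"y": 0.9,"z": 0,"ax": 0,"ay": 0,"az": 0,"claw": 1},
    {"x": -0.05,"y": 0.9,"z": 0,"ax": 0,"ay": 0,"az": 0,"claw": 1},
    {"x": -0.05,"y": 0.9,"z": 0,"ax": 0,"ay": 0,"az": 0,"claw": 1},
    {"x": -0.05,"y": 0.9,"z": 0,"ax": 0,"ay": 0,"az": 0,"claw": 1},
    {"x": -0.05,"y": 0.9,"z": 0,"ax": 0,"ay": 0,"az": 0,"claw": 1},
  ],
)

```text
clock: 14.4
tcp_pos: [0.4766, 0.1955, 0.2313]
orientation: [-0.001, 0.81, 0.586, -0.001]
wrist_force: [-0.0, -0.7, -3.5]
finger_gap: 0.048
```

servo_tool(
  increments=[
    {"x": -0.05,"y": 0.9,"z": 0,"ax": 0,"ay": 0,"az": 0,"claw": 1},
    {"x": -0.05,"y": 0.9,"z": 0,"ax": 0,"ay": 0,"az": 0,"claw": 1},
    {"x": -0.05,"y": 0.9,"z": 0,"ax": 0,"ay": 0,"az": 0,"claw": 1},
    {"x": -0.05,"y": 0.5,"z": 0,"ax": 0,"ay": 0,"az": 0,"claw": 1},
    {"x": -0.05,"y": 0.2,"z": 0,"ax": 0,"ay": 0,"az": 0,"claw": 1},
  ],
)

```text
clock: 14.9
tcp_pos: [0.4706, 0.2802, 0.2316]
orientation: [-0.0, 0.81, 0.587, -0.001]
wrist_force: [-0.2, 0.4, -2.7]
finger_gap: 0.0476
```

Run:
```python
from h import *
s=env.get_state(); print(s['tcp_pos'],s['orientation'])
im,c=snap('side','s5')
im,c=snap('wrist','w6')
b=cv2.imread('pics/s5.png');w=cv2.imread('pics/w6.png'); cv2.imwrite('pics/s5c.png',np.hstack([cv2.resize(b[50:370,50:350],(375,400)),cv2.resize(w,(425,400))]))
```

```text
[0.47064154 0.28023359 0.23155702] [-1.95552916e-04  8.09548083e-01  5.87052897e-01 -8.71395875e-04]
```

View pics/s5c.png

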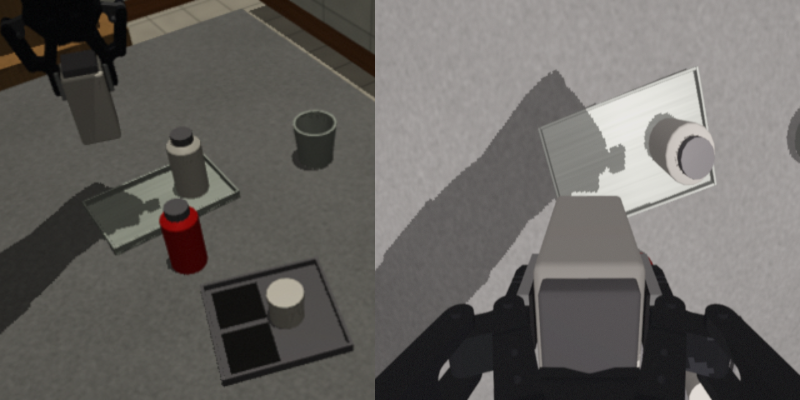

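servo_tool(
  increments=[
    {"x": 0,"y": 0.08,"z": -0.5,"ax": 0,"ay": 0,"az": 0,"claw": 1},
    {"x": 0,"y": 0,"z": -1,"ax": 0,"ay": 0,"az": 0,"claw": 1},
    {"x": 0,"y": 0,"z": -1,"ax": 0,"ay": 0,"az": 0,"claw": 1},
    {"x": 0,"y": 0,"z": -1,"ax": 0,"ay": 0,"az": 0,"claw": 1},
    {"x": 0,"y": 0,"z": -1,"ax": 0,"ay": 0,"az": 0,"claw": 1},
  ],
)

```text
clock: 15.5
tcp_pos: [0.4713, 0.2799, 0.1183]
orientation: [0.0, 0.811, 0.586, -0.0]
wrist_force: [-0.4, 0.3, -3.9]
finger_gap: 0.0477
```

servo_tool(
  increments=[
    {"x": 0,"y": 0,"z": -0.7,"ax": 0,"ay": 0,"az": 0,"claw": 1},
    {"x": 0,"y": 0,"z": -0.5,"ax": 0,"ay": 0,"az": 0,"claw": 1},
    {"x": 0,"y": 0,"z": -0.3,"ax": 0,"ay": 0,"az": 0,"claw": 1},
    {"x": 0,"y": 0,"z": 0,"ax": 0,"ay": 0,"az": 0,"claw": 1},
  ],
)

```text
clock: 15.9
tcp_pos: [0.4711, 0.2805, 0.0816]
orientation: [-0.0, 0.81, 0.586, -0.001]
wrist_force: [0.1, -0.0, -3.4]
finger_gap: 0.0478
```

servo_tool(
  increments=[
    {"x": 0,"y": 0,"z": -0.06,"ax": 0,"ay": 0,"az": 0,"claw": 1},
    {"x": 0,"y": 0,"z": -0.06,"ax": 0,"ay": 0,"az": 0,"claw": 1},
    {"x": 0,"y": 0,"z": 0,"ax": 0,"ay": 0,"az": 0,"claw": 1},
  ],
)

```text
clock: 16.2
tcp_pos: [0.472, 0.2813, 0.0802]
orientation: [0.0, 0.81, 0.586, 0.001]
wrist_force: [-0.1, 0.2, -1.5]
finger_gap: 0.0477
```

servo_tool(
  increments=[
    {"x": 0,"y": 0,"z": -0.04,"ax": 0,"ay": 0,"az": 0,"claw": 1},
    {"x": 0,"y": 0,"z": 0,"ax": 0,"ay": 0,"az": 0,"claw": 1},
  ],
)

```text
clock: 16.4
tcp_pos: [0.4716, 0.2812, 0.0788]
orientation: [0.0, 0.81, 0.586, 0.0]
wrist_force: [-0.4, 0.4, -2.4]
finger_gap: 0.0478
```

Run:
```python
from h import *
s=env.get_state(); print(s['tcp_pos'],s['orientation'],s['wrist_force'])
im,c=snap('side','s6')
im,c=snap('top','t6')
b=cv2.imread('pics/s6.png');w=cv2.imread('pics/t6.png'); cv2.imwrite('pics/s6c.png',np.hstack([cv2.resize(b[100:260,80:240],(400,400),interpolation=cv2.INTER_CUBIC),cv2.resize(w[250:390,130:270],(400,400),interpolation=cv2.INTER_CUBIC)]))
```

```text
[0.47161777 0.28117963 0.0787725 ] [7.13596579e-05 8.10032876e-01 5.86384423e-01 2.07216425e-04] [-0.40719934  0.43476573 -2.3535084 ]
```

View pics/s6c.png

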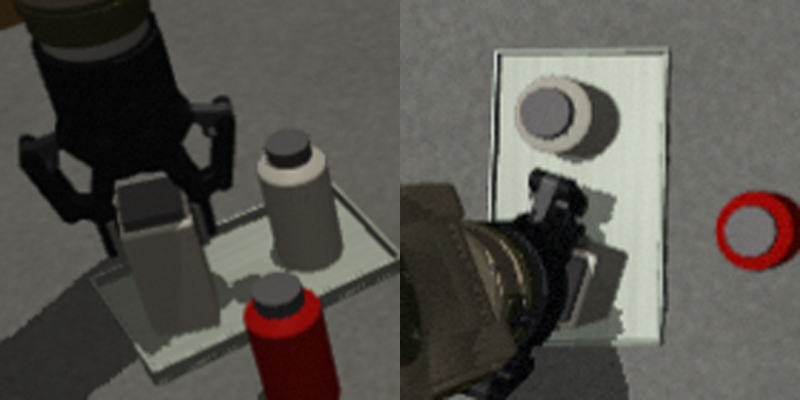

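The square bottle is within the tray outline, still just above the floor and clear of the round one. I'll continue down.

servo_tool(
  increments=[
    {"x": 0,"y": 0,"z": -0.06,"ax": 0,"ay": 0,"az": 0,"claw": 1},
    {"x": 0,"y": 0,"z": -0.06,"ax": 0,"ay": 0,"az": 0,"claw": 1},
    {"x": 0,"y": 0,"z": 0,"ax": 0,"ay": 0,"az": 0,"claw": 1},
  ],
)

```text
clock: 16.8
tcp_pos: [0.4713, 0.281, 0.0752]
orientation: [-0.0, 0.81, 0.586, -0.0]
wrist_force: [-0.1, 0.1, -2.7]
finger_gap: 0.0478
```

servo_tool(
  increments=[
    {"x": 0,"y": 0,"z": -0.04,"ax": 0,"ay": 0,"az": 0,"claw": 1},
    {"x": 0,"y": 0,"z": 0,"ax": 0,"ay": 0,"az": 0,"claw": 1},
    {"x": 0,"y": 0,"z": 0,"ax": 0,"ay": 0,"az": 0,"claw": 1},
  ],
)

```text
clock: 17.1
tcp_pos: [0.4715, 0.2811, 0.0749]
orientation: [0.0, 0.81, 0.586, 0.0]
wrist_force: [-2.0, -0.5, 1.9]
finger_gap: 0.0477
```

Contact. Release, raise and move off towards the jar.

servo_tool(
  increments=[
    {"x": 0,"y": 0,"z": 0,"ax": 0,"ay": 0,"az": 0,"claw": 0.4},
    {"x": 0,"y": 0,"z": 0,"ax": 0,"ay": 0,"az": 0,"claw": 0.34},
    {"x": 0,"y": 0,"z": 0,"ax": 0,"ay": 0,"az": 0,"claw": 0.2},
    {"x": 0,"y": 0,"z": 0,"ax": 0,"ay": 0,"az": 0,"claw": 0.12},
    {"x": 0,"y": 0,"z": 0,"ax": 0,"ay": 0,"az": 0,"claw": 0.12},
  ],
)

```text
clock: 17.6
tcp_pos: [0.4716, 0.2811, 0.0746]
orientation: [0.0, 0.81, 0.586, 0.0]
wrist_force: [0.4, -0.4, -0.8]
finger_gap: 0.0754
```

servo_tool(
  increments=[
    {"x": 0,"y": 0,"z": 0.3,"ax": 0,"ay": 0,"az": 0,"claw": 0.12},
    {"x": 0,"y": 0,"z": 1,"ax": 0,"ay": 0,"az": 0,"claw": 0.12},
    {"x": 0,"y": 0,"z": 1,"ax": 0,"ay": 0,"az": 0,"claw": 0.12},
    {"x": 0,"y": 0,"z": 1,"ax": 0,"ay": 0,"az": 0,"claw": 0.12},
    {"x": 0,"y": 0,"z": 1,"ax": 0,"ay": 0,"az": 0,"claw": 0.12},
  ],
)

```text
clock: 18.1
tcp_pos: [0.4715, 0.2811, 0.1837]
orientation: [0.0, 0.81, 0.586, 0.0]
wrist_force: [0.7, 0.3, 0.2]
finger_gap: 0.0755
```

servo_tool(
  increments=[
    {"x": 0.1,"y": -1,"z": 0,"ax": 0,"ay": 0,"az": 0,"claw": 0},
    {"x": 0.25,"y": -1,"z": 0,"ax": 0,"ay": 0,"az": 0,"claw": 0},
    {"x": 0.25,"y": -1,"z": 0,"ax": 0,"ay": 0,"az": 0,"claw": 0},
    {"x": 0.25,"y": -1,"z": 0,"ax": 0,"ay": 0,"az": 0,"claw": 0},
    {"x": 0.25,"y": -1,"z": 0,"ax": 0,"ay": 0,"az": 0,"claw": 0},
  ],
)

```text
clock: 18.6
tcp_pos: [0.4993, 0.1552, 0.1828]
orientation: [0.0, 0.81, 0.586, 0.0]
wrist_force: [-0.1, 0.8, -0.2]
finger_gap: 0.0857
```

servo_tool(
  increments=[
    {"x": 0.3,"y": -1,"z": 0,"ax": 0,"ay": 0,"az": 0,"claw": 0},
    {"x": 0.35,"y": -1,"z": 0,"ax": 0,"ay": 0,"az": 0,"claw": 0},
    {"x": 0.35,"y": -1,"z": 0,"ax": 0,"ay": 0,"az": 0,"claw": 0},
    {"x": 0.35,"y": -1,"z": 0,"ax": 0,"ay": 0,"az": 0,"claw": 0},
    {"x": 0.35,"y": -1,"z": 0,"ax": 0,"ay": 0,"az": 0,"claw": 0},
  ],
)

```text
clock: 19.1
tcp_pos: [0.5419, 0.03, 0.1828]
orientation: [0.0, 0.81, 0.586, 0.0]
wrist_force: [-0.3, 0.0, -0.1]
finger_gap: 0.0852
```

servo_tool(
  increments=[
    {"x": 0.3,"y": -1,"z": 0,"ax": 0,"ay": 0,"az": 0,"claw": 0},
    {"x": 0.05,"y": -0.4,"z": 0,"ax": 0,"ay": 0,"az": 0,"claw": 0},
    {"x": 0,"y": 0,"z": 0,"ax": 0,"ay": 0,"az": 0,"claw": 0},
  ],
)

```text
clock: 19.4
tcp_pos: [0.5504, -0.005, 0.1823]
orientation: [0.0, 0.811, 0.585, 0.0]
wrist_force: [-0.7, 1.3, 0.4]
finger_gap: 0.0853
```

Run:
```python
from h import *
s=env.get_state(); print(s['tcp_pos'],s['orientation'])
im,c=snap('wrist','w7')
im,c=snap('side','s7')
b=cv2.imread('pics/s7.png');w=cv2.imread('pics/w7.png'); cv2.imwrite('pics/s7c.png',np.hstack([cv2.resize(b[100:370,80:350],(360,360)),cv2.resize(w,(440,360))]))
```

```text
[ 0.55040858 -0.00495902  0.18230796] [5.10331048e-05 8.10712742e-01 5.85444140e-01 7.96075057e-05]
```

View pics/s7c.png

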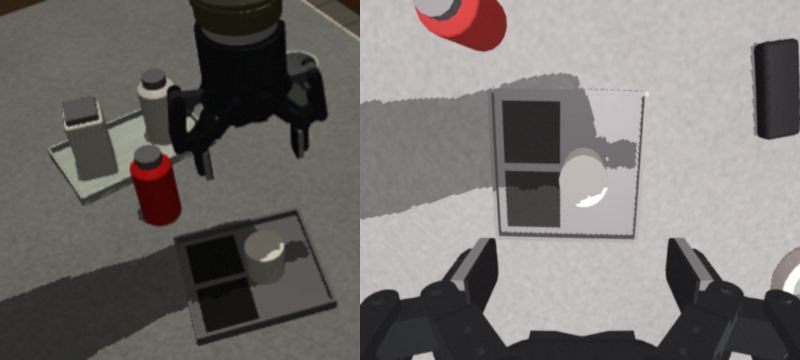

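Both bottles stand in the tray. I'll measure the jar, and the now visible pads, from this view.

Run:
```python
from h import *
b=cv2.imread('pics/w7.png'); cv2.imwrite('pics/w7c.png',cv2.resize(b[110:330,180:430],None,fx=2.7,fy=2.7,interpolation=cv2.INTER_CUBIC))
```

```text
(no output)
```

View pics/w7c.png

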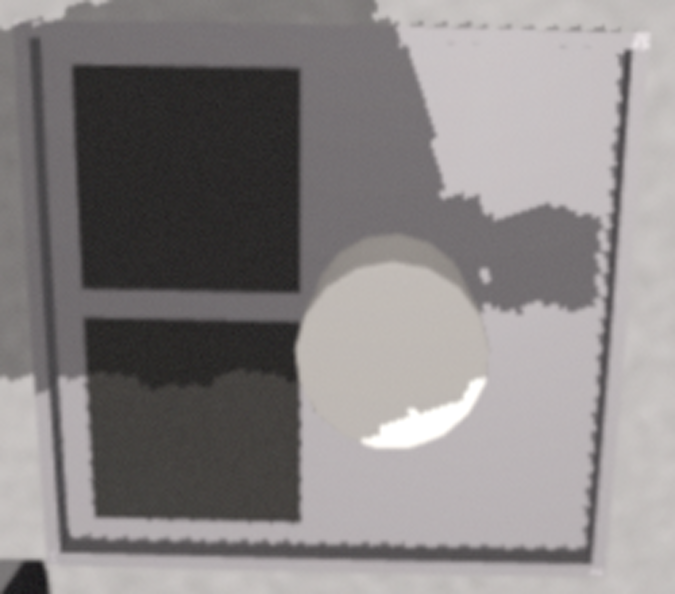

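The jar lid spans crop x 297–488 and y 262–450, centre (392,356). The left pad's corners are (73,66), (299,68), (299,292), (83,288), and the right pad's are (86,318), (299,321), (299,521), (95,516).

Run:
```python
from h import *
im,c=load('w7')
f=lambda a:np.array(a)/2.7+[180,110]-.3
print('jar',plane(c,f([[392,356],[297,356],[488,356]]),.05).round(4))
for q in ([[73,66],[299,68],[299,292],[83,288]],[[86,318],[299,321],[299,521],[95,516]]):
    L=plane(c,f(q),.004)[:,:2];print('pad',L.mean(0).round(4))
    for i in range(4): d=L[(i+1)%4]-L[i]; print(np.linalg.norm(d).round(4),np.degrees(np.arctan2(d[1],d[0])).round(1))
```

```text
jar [[ 0.5505 -0.0053  0.05  ]
 [ 0.5293  0.0018  0.05  ]
 [ 0.5719 -0.0124  0.05  ]]
pad [0.5103 0.0455]
0.0591 -19.3
0.0595 -109.5
0.0593 160.4
0.0593 70.3
pad [ 0.4876 -0.0184]
0.0589 -19.3
0.0597 -109.6
0.0595 160.3
0.0593 69.8
```

servo_tool(
  increments=[
    {"x": 0,"y": 0,"z": -1,"ax": 0,"ay": 0,"az": 0,"claw": 0},
    {"x": 0,"y": 0,"z": -1,"ax": 0,"ay": 0,"az": 0,"claw": 0},
    {"x": 0,"y": 0,"z": -1,"ax": 0,"ay": 0,"az": 0,"claw": 0},
    {"x": 0,"y": 0,"z": -1,"ax": 0,"ay": 0,"az": 0,"claw": 0},
    {"x": 0,"y": 0,"z": -0.6,"ax": 0,"ay": 0,"az": 0,"claw": 0},
  ],
)

```text
clock: 20.0
tcp_pos: [0.5487, -0.0022, 0.0653]
orientation: [-0.001, 0.809, 0.587, -0.001]
wrist_force: [0.5, -0.1, 0.4]
finger_gap: 0.0849
```

servo_tool(
  increments=[
    {"x": 0,"y": 0,"z": -0.6,"ax": 0,"ay": 0,"az": 0,"claw": 0},
    {"x": 0,"y": 0,"z": -0.5,"ax": 0,"ay": 0,"az": 0,"claw": 0},
    {"x": 0,"y": 0,"z": -0.2,"ax": 0,"ay": 0,"az": 0,"claw": 0},
    {"x": 0,"y": 0,"z": 0,"ax": 0,"ay": 0,"az": 0,"claw": 0},
  ],
)

```text
clock: 20.4
tcp_pos: [0.5497, -0.0033, 0.0341]
orientation: [-0.0, 0.81, 0.587, -0.0]
wrist_force: [0.5, 0.1, 0.2]
finger_gap: 0.0852
```

servo_tool(
  increments=[
    {"x": 0,"y": 0,"z": 0,"ax": 0,"ay": 0,"az": 0,"claw": 0.3},
    {"x": 0,"y": 0,"z": 0,"ax": 0,"ay": 0,"az": 0,"claw": 0.42},
    {"x": 0,"y": 0,"z": 0,"ax": 0,"ay": 0,"az": 0,"claw": 0.6},
    {"x": 0,"y": 0,"z": 0,"ax": 0,"ay": 0,"az": 0,"claw": 1},
    {"x": 0,"y": 0,"z": 0,"ax": 0,"ay": 0,"az": 0,"claw": 1},
  ],
  newtons=25,
)

```text
clock: 20.9
tcp_pos: [0.551, -0.004, 0.0355]
orientation: [0.001, 0.81, 0.586, 0.001]
wrist_force: [0.2, 0.4, 6.0]
finger_gap: 0.0452
```

servo_tool(
  increments=[
    {"x": 0,"y": 0,"z": 0,"ax": 0,"ay": 0,"az": 0,"claw": 1},
    {"x": 0,"y": 0,"z": 0,"ax": 0,"ay": 0,"az": 0,"claw": 1},
  ],
)

```text
clock: 21.1
tcp_pos: [0.551, -0.004, 0.0355]
orientation: [0.001, 0.81, 0.586, 0.001]
wrist_force: [-0.7, 0.0, 5.7]
finger_gap: 0.0453
```

servo_tool(
  increments=[
    {"x": 0,"y": 0,"z": 0.3,"ax": 0,"ay": 0,"az": 0,"claw": 1},
    {"x": 0,"y": 0,"z": 0.7,"ax": 0,"ay": 0,"az": 0,"claw": 1},
    {"x": 0,"y": 0,"z": 1,"ax": 0,"ay": 0,"az": 0,"claw": 1},
    {"x": 0,"y": 0,"z": 1,"ax": 0,"ay": 0,"az": 0,"claw": 1},
    {"x": 0,"y": 0,"z": 0.5,"ax": 0,"ay": 0,"az": 0,"claw": 1},
  ],
)

```text
clock: 21.6
tcp_pos: [0.5513, -0.0041, 0.1244]
orientation: [0.001, 0.81, 0.586, 0.001]
wrist_force: [0.3, 0.1, -1.3]
finger_gap: 0.0453
```

servo_tool(
  increments=[
    {"x": -0.1,"y": -0.4,"z": 0.3,"ax": 0,"ay": 0,"az": 0,"claw": 1},
    {"x": -0.12,"y": -0.8,"z": 0,"ax": 0,"ay": 0,"az": 0,"claw": 1},
    {"x": -0.12,"y": -1,"z": 0,"ax": 0,"ay": 0,"az": 0,"claw": 1},
    {"x": -0.12,"y": -1,"z": 0,"ax": 0,"ay": 0,"az": 0,"claw": 1},
    {"x": -0.12,"y": -1,"z": 0,"ax": 0,"ay": 0,"az": 0,"claw": 1},
  ],
)

```text
clock: 22.1
tcp_pos: [0.5346, -0.1101, 0.1286]
orientation: [-0.001, 0.81, 0.586, -0.001]
wrist_force: [0.1, 0.7, -0.6]
finger_gap: 0.0453
```

servo_tool(
  increments=[
    {"x": -0.12,"y": -1,"z": 0,"ax": 0,"ay": 0,"az": 0,"claw": 1},
    {"x": -0.12,"y": -0.8,"z": 0,"ax": 0,"ay": 0,"az": 0,"claw": 1},
    {"x": -0.12,"y": -0.4,"z": 0,"ax": 0,"ay": 0,"az": 0,"claw": 1},
    {"x": -0.12,"y": -0.2,"z": 0,"ax": 0,"ay": 0,"az": 0,"claw": 1},
    {"x": 0,"y": 0,"z": 0,"ax": 0,"ay": 0,"az": 0,"claw": 1},
  ],
)

```text
clock: 22.6
tcp_pos: [0.523, -0.169, 0.1291]
orientation: [-0.001, 0.81, 0.586, -0.0]
wrist_force: [-0.3, 0.1, -0.2]
finger_gap: 0.0448
```

Run:
```python
from h import *
s=env.get_state(); print(s['tcp_pos'],s['orientation'],s['wrist_force'])
im,c=snap('wrist','w8')
im,c=snap('side','s8')
im,c=snap('top','t8')
b=cv2.imread('pics/s8.png');w=cv2.imread('pics/w8.png'); cv2.imwrite('pics/s8c.png',np.hstack([cv2.resize(b[160:480,200:480],(350,400)),cv2.resize(w,(450,400))]))
```

```text
[ 0.52298267 -0.16904566  0.1290666 ] [-6.02277191e-04  8.10341650e-01  5.85957328e-01 -2.39386009e-04] [-0.25736168  0.12355305 -0.21433449]
```

View pics/s8c.png

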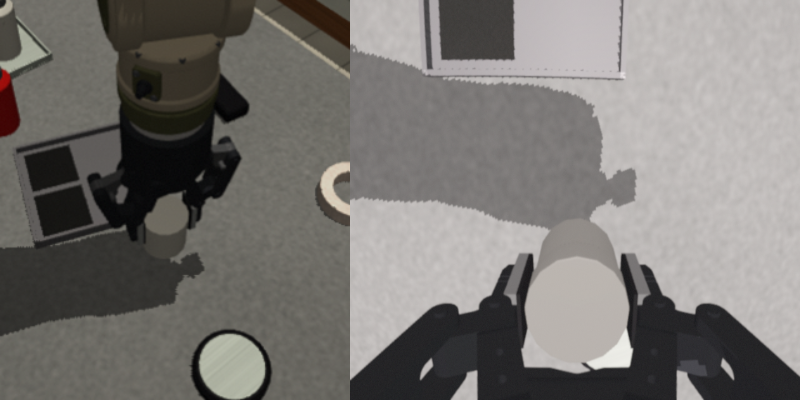

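The jar is held upright and the reader is outside the wrist view. I'll refine the reader's position with ellipse fits in the side and top pictures.

Run:
```python
from h import *
for n,box in(('top0',(455,520,285,345)),('side0',(340,430,415,480))):
    im,c=load(n); g=im.astype(int); x0,x1,y0,y1=box
    sub=g[y0:y1,x0:x1].mean(2)
    for nm,th in(('hi',95),('hi',120)):
        m=(sub>th).astype(np.uint8); k=max(cv2.findContours(m,0,1)[0],key=cv2.contourArea)
        pts=k.reshape(-1,2)+[x0,y0]; pts=pts[pts[:,1]<478]
        P=plane(c,pts,.014)[:,:2]
        A=np.c_[2*P,np.ones(len(P))]; s=np.linalg.lstsq(A,(P**2).sum(1),rcond=None)[0]
        print(n,th,s[:2].round(4),'r',np.sqrt(s[2]+s[0]**2+s[1]**2).round(4))
    m=(sub<40).astype(np.uint8); k=max(cv2.findContours(m,0,1)[0],key=cv2.contourArea)
    P=plane(c,k.reshape(-1,2)+[x0,y0],.007)[:,:2]; print('black',cv2.minEnclosingCircle(P.astype(np.float32)))
```

```text
top0 95 [ 0.5191 -0.2877] r 0.0604
top0 120 [ 0.5185 -0.2867] r 0.0319
black ((0.5173919200897217, -0.2863512337207794), 0.04087355360388756)
side0 95 [ 0.5173 -0.286 ] r 0.0322
side0 120 [ 0.5174 -0.2863] r 0.0318
black ((0.5164203643798828, -0.2859828770160675), 0.04147684946656227)
```

servo_tool(
  increments=[
    {"x": 0,"y": -0.5,"z": 0,"ax": 0,"ay": 0,"az": 0,"claw": 1},
    {"x": -0.05,"y": -1,"z": 0,"ax": 0,"ay": 0,"az": 0,"claw": 1},
    {"x": -0.05,"y": -1,"z": 0,"ax": 0,"ay": 0,"az": 0,"claw": 1},
    {"x": -0.05,"y": -1,"z": 0,"ax": 0,"ay": 0,"az": 0,"claw": 1},
    {"x": -0.05,"y": -0.7,"z": 0,"ax": 0,"ay": 0,"az": 0,"claw": 1},
  ],
)

```text
clock: 23.25
tcp_pos: [0.5191, -0.2757, 0.1297]
orientation: [0.001, 0.81, 0.586, 0.0]
wrist_force: [0.4, -1.0, -0.8]
finger_gap: 0.0456
```

servo_tool(
  increments=[
    {"x": 0,"y": -0.4,"z": -0.3,"ax": 0,"ay": 0,"az": 0,"claw": 1},
    {"x": 0,"y": 0,"z": -0.8,"ax": 0,"ay": 0,"az": 0,"claw": 1},
    {"x": 0,"y": 0,"z": -0.8,"ax": 0,"ay": 0,"az": 0,"claw": 1},
    {"x": 0,"y": 0,"z": -0.5,"ax": 0,"ay": 0,"az": 0,"claw": 1},
    {"x": 0,"y": 0,"z": 0,"ax": 0,"ay": 0,"az": 0,"claw": 1},
  ],
)

```text
clock: 23.75
tcp_pos: [0.5174, -0.2825, 0.0671]
orientation: [-0.002, 0.81, 0.587, -0.001]
wrist_force: [-1.0, 0.1, -0.5]
finger_gap: 0.0452
```

Run:
```python
from h import *
s=env.get_state(); print(s['tcp_pos'],s['orientation'],s['wrist_force'])
im,c=snap('side','s9')
im,c=snap('top','t9')
b=cv2.imread('pics/s9.png');w=cv2.imread('pics/t9.png'); cv2.imwrite('pics/s9c.png',np.hstack([cv2.resize(b[340:480,310:450],(400,400),interpolation=cv2.INTER_CUBIC),cv2.resize(w[260:380,430:550],(400,400),interpolation=cv2.INTER_CUBIC)]))
```

```text
[ 0.51737521 -0.28250447  0.06714321] [-2.21871587e-03  8.09918997e-01  5.86537190e-01 -6.48647170e-04] [-0.98730477  0.10977786 -0.54978668]
```

View pics/s9c.png

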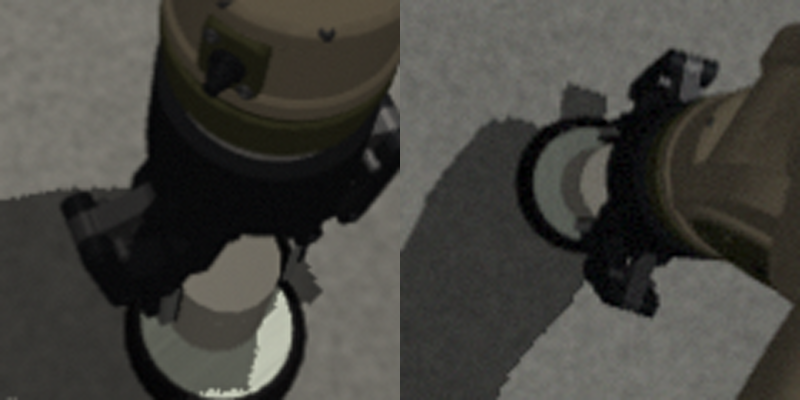

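servo_tool(
  increments=[
    {"x": 0,"y": -0.06,"z": -0.3,"ax": 0,"ay": 0,"az": 0,"claw": 1},
    {"x": 0,"y": 0,"z": -0.3,"ax": 0,"ay": 0,"az": 0,"claw": 1},
    {"x": 0,"y": 0,"z": 0,"ax": 0,"ay": 0,"az": 0,"claw": 1},
    {"x": 0,"y": 0,"z": 0,"ax": 0,"ay": 0,"az": 0,"claw": 1},
  ],
)

```text
clock: 24.25
tcp_pos: [0.5187, -0.2853, 0.0544]
orientation: [-0.0, 0.81, 0.586, -0.0]
wrist_force: [-0.4, 0.3, -1.1]
finger_gap: 0.0451
```

Now (0.5187, -0.2853), which is on target. Last 9 mm down.

servo_tool(
  increments=[
    {"x": -0.02,"y": 0,"z": -0.15,"ax": 0,"ay": 0,"az": 0,"claw": 1},
    {"x": 0,"y": 0,"z": -0.1,"ax": 0,"ay": 0,"az": 0,"claw": 1},
    {"x": 0,"y": 0,"z": 0,"ax": 0,"ay": 0,"az": 0,"claw": 1},
  ],
)

```text
clock: 24.55
tcp_pos: [0.518, -0.2852, 0.0479]
orientation: [-0.0, 0.81, 0.586, -0.0]
wrist_force: [1.2, 0.5, 0.5]
finger_gap: 0.0454
```

servo_tool(
  increments=[
    {"x": 0,"y": 0,"z": -0.06,"ax": 0,"ay": 0,"az": 0,"claw": 1},
    {"x": 0,"y": 0,"z": 0,"ax": 0,"ay": 0,"az": 0,"claw": 1},
    {"x": 0,"y": 0,"z": 0,"ax": 0,"ay": 0,"az": 0,"claw": 1},
  ],
)

```text
clock: 24.85
tcp_pos: [0.5183, -0.2854, 0.0468]
orientation: [0.0, 0.81, 0.586, 0.0]
wrist_force: [0.2, -0.2, -1.5]
finger_gap: 0.0452
```

servo_tool(
  increments=[
    {"x": 0,"y": 0,"z": -0.05,"ax": 0,"ay": 0,"az": 0,"claw": 1},
    {"x": 0,"y": 0,"z": 0,"ax": 0,"ay": 0,"az": 0,"claw": 1},
    {"x": 0,"y": 0,"z": 0,"ax": 0,"ay": 0,"az": 0,"claw": 1},
  ],
)

```text
clock: 25.15
tcp_pos: [0.5183, -0.2854, 0.0456]
orientation: [0.0, 0.81, 0.586, 0.0]
wrist_force: [-0.1, 1.1, -0.6]
finger_gap: 0.0454
```

servo_tool(
  increments=[
    {"x": 0,"y": 0,"z": -0.03,"ax": 0,"ay": 0,"az": 0,"claw": 1},
    {"x": 0,"y": 0,"z": 0,"ax": 0,"ay": 0,"az": 0,"claw": 1},
  ],
)

```text
clock: 25.35
tcp_pos: [0.5184, -0.2855, 0.0455]
orientation: [0.0, 0.81, 0.586, 0.0]
wrist_force: [-1.8, 0.5, 4.5]
finger_gap: 0.0451
```

Contact. Release gently, go up, and retreat to let the cameras see.

servo_tool(
  increments=[
    {"x": 0,"y": 0,"z": 0,"ax": 0,"ay": 0,"az": 0,"claw": 0.43},
    {"x": 0,"y": 0,"z": 0,"ax": 0,"ay": 0,"az": 0,"claw": 0.36},
    {"x": 0,"y": 0,"z": 0,"ax": 0,"ay": 0,"az": 0,"claw": 0.2},
    {"x": 0,"y": 0,"z": 0,"ax": 0,"ay": 0,"az": 0,"claw": 0.1},
    {"x": 0,"y": 0,"z": 0,"ax": 0,"ay": 0,"az": 0,"claw": 0.1},
  ],
)

```text
clock: 25.85
tcp_pos: [0.5183, -0.2854, 0.0447]
orientation: [-0.0, 0.81, 0.586, -0.0]
wrist_force: [0.8, 0.2, 0.7]
finger_gap: 0.0768
```

servo_tool(
  increments=[
    {"x": 0,"y": 0,"z": 0.3,"ax": 0,"ay": 0,"az": 0,"claw": 0.1},
    {"x": 0,"y": 0,"z": 1,"ax": 0,"ay": 0,"az": 0,"claw": 0.1},
    {"x": 0,"y": 0,"z": 1,"ax": 0,"ay": 0,"az": 0,"claw": 0.1},
    {"x": 0,"y": 0,"z": 1,"ax": 0,"ay": 0,"az": 0,"claw": 0.1},
    {"x": 0,"y": 0,"z": 1,"ax": 0,"ay": 0,"az": 0,"claw": 0.1},
  ],
)

```text
clock: 26.35
tcp_pos: [0.5183, -0.2854, 0.1539]
orientation: [0.0, 0.81, 0.586, 0.0]
wrist_force: [0.2, -0.5, -0.7]
finger_gap: 0.077
```

servo_tool(
  increments=[
    {"x": 0,"y": 1,"z": 1,"ax": 0,"ay": 0,"az": 0,"claw": 0},
    {"x": 0,"y": 1,"z": 1,"ax": 0,"ay": 0,"az": 0,"claw": 0},
    {"x": 0,"y": 1,"z": 0,"ax": 0,"ay": 0,"az": 0,"claw": 0},
    {"x": 0,"y": 1,"z": 0,"ax": 0,"ay": 0,"az": 0,"claw": 0},
    {"x": 0,"y": 1,"z": 0,"ax": 0,"ay": 0,"az": 0,"claw": 0},
  ],
)

```text
clock: 26.85
tcp_pos: [0.5184, -0.1596, 0.2034]
orientation: [0.001, 0.81, 0.586, 0.0]
wrist_force: [0.6, 0.5, -0.6]
finger_gap: 0.0854
```

servo_tool(
  increments=[
    {"x": 0,"y": 1,"z": 0,"ax": 0,"ay": 0,"az": 0,"claw": 0},
    {"x": 0,"y": 1,"z": 0,"ax": 0,"ay": 0,"az": 0,"claw": 0},
    {"x": 0,"y": 1,"z": 0,"ax": 0,"ay": 0,"az": 0,"claw": 0},
    {"x": 0,"y": 1,"z": 0,"ax": 0,"ay": 0,"az": 0,"claw": 0},
    {"x": 0,"y": 1,"z": 0,"ax": 0,"ay": 0,"az": 0,"claw": 0},
  ],
)

```text
clock: 27.35
tcp_pos: [0.5183, -0.0344, 0.203]
orientation: [0.0, 0.81, 0.586, 0.0]
wrist_force: [0.3, 0.0, -0.5]
finger_gap: 0.0852
```

Run:
```python
from h import *
s=env.get_state(); print(s['tcp_pos'],s['orientation'],s['wrist_force'])
im,c=snap('side','s10')
im,c=snap('top','t10')
b=cv2.imread('pics/s10.png');w=cv2.imread('pics/t10.png'); cv2.imwrite('pics/s10c.png',np.hstack([cv2.resize(b[360:480,330:450],(400,400),interpolation=cv2.INTER_CUBIC),cv2.resize(w[270:370,440:540],(400,400),interpolation=cv2.INTER_CUBIC)]))
```

```text
[ 0.51825774 -0.03440888  0.20302082] [3.30539441e-04 8.10091466e-01 5.86303355e-01 2.88730678e-04] [ 0.3253199   0.02580917 -0.54721195]
```

View pics/s10c.png

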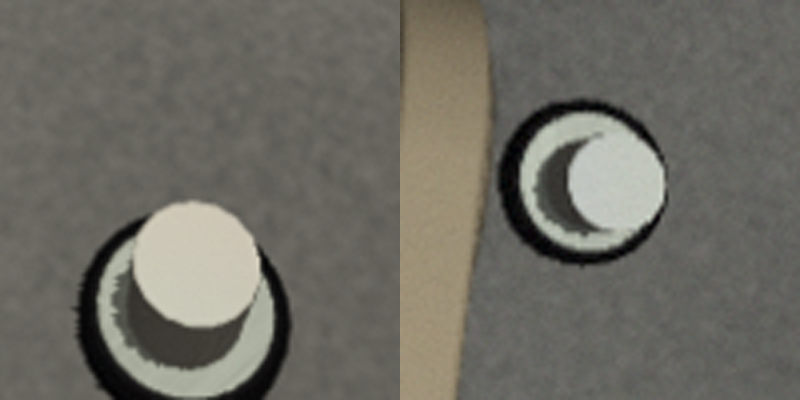

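View pics/t10.png

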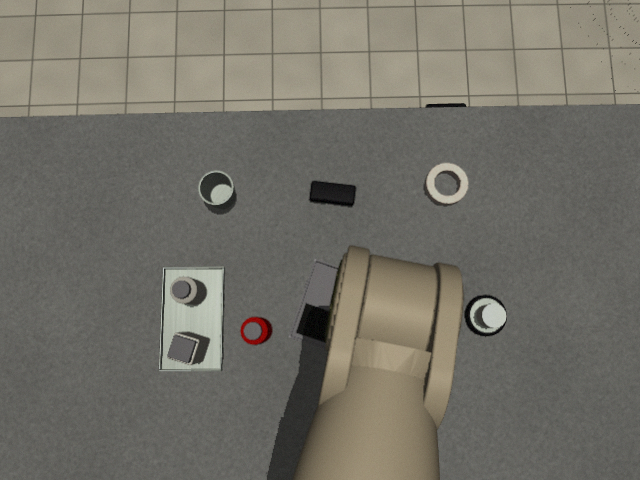

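The jar stands upright on the reader. Its lid centre is at side crop (197,264) and top crop (216,182). I'll compute its offset from the reader and the bottles' positions in the tray.

Run:
```python
from h import *
_,cs=load('s10');im,ct=load('t10')
print('jar side',plane(cs,[np.array([197,264])/3.333+[330,360]-.35],.06).round(4),'top',plane(ct,[np.array([216,182])/4+[440,270]-.4],.06).round(4))
b=cv2.imread('pics/t10.png'); cv2.imwrite('pics/t10c.png',cv2.resize(b[260:375,150:270],(600,575),interpolation=cv2.INTER_CUBIC))
```

```text
jar side [[ 0.5158 -0.2872  0.06  ]] top [[ 0.5172 -0.2865  0.06  ]]
```

View pics/t10c.png

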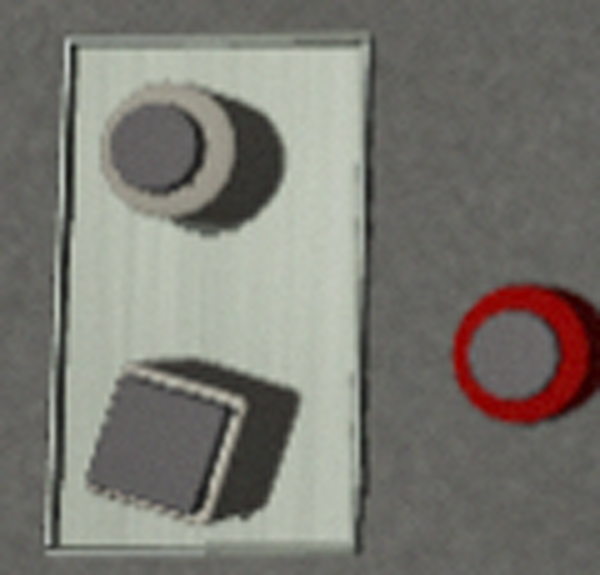

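The jar is within about 1 mm of the reader centre by both views, and both bottles stand in the tray with everything else unmoved. Returning the square bottle first.

servo_tool(
  increments=[
    {"x": -0.15,"y": 1,"z": 0,"ax": 0,"ay": 0,"az": 0,"claw": 0},
    {"x": -0.15,"y": 1,"z": 0,"ax": 0,"ay": 0,"az": 0,"claw": 0},
    {"x": -0.15,"y": 1,"z": 0,"ax": 0,"ay": 0,"az": 0,"claw": 0},
    {"x": -0.15,"y": 1,"z": 0,"ax": 0,"ay": 0,"az": 0,"claw": 0},
    {"x": -0.15,"y": 1,"z": 0,"ax": 0,"ay": 0,"az": 0,"claw": 0},
  ],
)

```text
clock: 27.95
tcp_pos: [0.4997, 0.0898, 0.2028]
orientation: [0.0, 0.81, 0.586, 0.0]
wrist_force: [-0.9, -0.2, -0.3]
finger_gap: 0.0857
```

servo_tool(
  increments=[
    {"x": -0.15,"y": 1,"z": 0,"ax": 0,"ay": 0,"az": 0,"claw": 0},
    {"x": -0.15,"y": 1,"z": 0,"ax": 0,"ay": 0,"az": 0,"claw": 0},
    {"x": -0.15,"y": 1,"z": 0,"ax": 0,"ay": 0,"az": 0,"claw": 0},
    {"x": -0.15,"y": 1,"z": 0,"ax": 0,"ay": 0,"az": 0,"claw": 0},
    {"x": -0.15,"y": 1,"z": 0,"ax": 0,"ay": 0,"az": 0,"claw": 0},
  ],
)

```text
clock: 28.45
tcp_pos: [0.481, 0.2149, 0.2028]
orientation: [0.0, 0.81, 0.586, 0.0]
wrist_force: [-0.7, -0.6, 0.1]
finger_gap: 0.0857
```

servo_tool(
  increments=[
    {"x": -0.15,"y": 1,"z": 0,"ax": 0,"ay": 0,"az": 0,"claw": 0},
    {"x": -0.15,"y": 1,"z": 0,"ax": 0,"ay": 0,"az": 0,"claw": 0},
    {"x": -0.07,"y": 0.62,"z": 0,"ax": 0,"ay": 0,"az": 0,"claw": 0},
    {"x": 0,"y": 0,"z": 0,"ax": 0,"ay": 0,"az": 0,"claw": 0},
    {"x": 0,"y": 0,"z": 0,"ax": 0,"ay": 0,"az": 0,"claw": 0},
  ],
)

```text
clock: 28.95
tcp_pos: [0.4718, 0.2797, 0.2024]
orientation: [0.0, 0.81, 0.586, -0.0]
wrist_force: [0.2, -0.6, -0.1]
finger_gap: 0.0854
```

servo_tool(
  increments=[
    {"x": 0,"y": 0.05,"z": -0.8,"ax": 0,"ay": 0,"az": 0,"claw": 0},
    {"x": 0,"y": 0,"z": -1,"ax": 0,"ay": 0,"az": 0,"claw": 0},
    {"x": 0,"y": 0,"z": -1,"ax": 0,"ay": 0,"az": 0,"claw": 0},
    {"x": 0,"y": 0,"z": -1,"ax": 0,"ay": 0,"az": 0,"claw": 0},
    {"x": 0,"y": 0,"z": -0.6,"ax": 0,"ay": 0,"az": 0,"claw": 0},
  ],
)

```text
clock: 29.45
tcp_pos: [0.471, 0.2795, 0.0905]
orientation: [-0.0, 0.811, 0.586, -0.001]
wrist_force: [0.1, 0.8, 0.0]
finger_gap: 0.0852
```

servo_tool(
  increments=[
    {"x": 0,"y": 0,"z": -0.5,"ax": 0,"ay": 0,"az": 0,"claw": 0},
    {"x": 0,"y": 0,"z": -0.2,"ax": 0,"ay": 0,"az": 0,"claw": 0},
    {"x": 0,"y": 0,"z": 0,"ax": 0,"ay": 0,"az": 0,"claw": 0},
    {"x": 0,"y": 0,"z": 0,"ax": 0,"ay": 0,"az": 0,"claw": 0},
  ],
)

```text
clock: 29.85
tcp_pos: [0.4722, 0.2813, 0.0756]
orientation: [0.0, 0.81, 0.586, 0.001]
wrist_force: [0.5, 0.6, -0.8]
finger_gap: 0.0854
```

servo_tool(
  increments=[
    {"x": 0,"y": 0,"z": 0,"ax": 0,"ay": 0,"az": 0,"claw": 0.3},
    {"x": 0,"y": 0,"z": 0,"ax": 0,"ay": 0,"az": 0,"claw": 0.4},
    {"x": 0,"y": 0,"z": 0,"ax": 0,"ay": 0,"az": 0,"claw": 0.6},
    {"x": 0,"y": 0,"z": 0,"ax": 0,"ay": 0,"az": 0,"claw": 1},
    {"x": 0,"y": 0,"z": 0,"ax": 0,"ay": 0,"az": 0,"claw": 1},
  ],
  newtons=30,
)

```text
clock: 30.35
tcp_pos: [0.4719, 0.2816, 0.0755]
orientation: [0.0, 0.81, 0.586, 0.001]
wrist_force: [-1.5, -0.5, 5.2]
finger_gap: 0.0476
```

servo_tool(
  increments=[
    {"x": 0,"y": 0,"z": 0,"ax": 0,"ay": 0,"az": 0,"claw": 1},
    {"x": 0,"y": 0,"z": 0,"ax": 0,"ay": 0,"az": 0,"claw": 1},
  ],
)

```text
clock: 30.55
tcp_pos: [0.4719, 0.2816, 0.0755]
orientation: [0.0, 0.81, 0.586, 0.001]
wrist_force: [-0.7, 1.1, 5.4]
finger_gap: 0.0478
```

servo_tool(
  increments=[
    {"x": 0,"y": 0,"z": 0.3,"ax": 0,"ay": 0,"az": 0,"claw": 1},
    {"x": 0,"y": 0,"z": 0.7,"ax": 0,"ay": 0,"az": 0,"claw": 1},
    {"x": 0,"y": 0,"z": 1,"ax": 0,"ay": 0,"az": 0,"claw": 1},
    {"x": 0,"y": 0,"z": 1,"ax": 0,"ay": 0,"az": 0,"claw": 1},
    {"x": 0,"y": 0,"z": 1,"ax": 0,"ay": 0,"az": 0,"claw": 1},
  ],
)

```text
clock: 31.05
tcp_pos: [0.4709, 0.281, 0.1752]
orientation: [-0.0, 0.81, 0.586, -0.001]
wrist_force: [1.1, 0.1, -3.5]
finger_gap: 0.0476
```

servo_tool(
  increments=[
    {"x": 0,"y": 0,"z": 1,"ax": 0,"ay": 0,"az": 0,"claw": 1},
    {"x": 0,"y": 0,"z": 0.7,"ax": 0,"ay": 0,"az": 0,"claw": 1},
    {"x": 0,"y": 0,"z": 0.4,"ax": 0,"ay": 0,"az": 0,"claw": 1},
    {"x": 0,"y": 0,"z": 0.2,"ax": 0,"ay": 0,"az": 0,"claw": 1},
    {"x": 0,"y": -0.2,"z": 0,"ax": 0,"ay": 0,"az": 0,"claw": 1},
  ],
)

```text
clock: 31.55
tcp_pos: [0.4715, 0.2765, 0.2322]
orientation: [-0.0, 0.81, 0.587, -0.0]
wrist_force: [0.1, -0.2, -2.8]
finger_gap: 0.0477
```

servo_tool(
  increments=[
    {"x": 0.05,"y": -0.6,"z": 0,"ax": 0,"ay": 0,"az": 0,"claw": 1},
    {"x": 0.05,"y": -0.9,"z": 0,"ax": 0,"ay": 0,"az": 0,"claw": 1},
    {"x": 0.05,"y": -0.9,"z": 0,"ax": 0,"ay": 0,"az": 0,"claw": 1},
    {"x": 0.05,"y": -0.9,"z": 0,"ax": 0,"ay": 0,"az": 0,"claw": 1},
    {"x": 0.05,"y": -0.9,"z": 0,"ax": 0,"ay": 0,"az": 0,"claw": 1},
  ],
)

```text
clock: 32.05
tcp_pos: [0.477, 0.1693, 0.2311]
orientation: [-0.0, 0.81, 0.586, -0.001]
wrist_force: [0.9, 0.2, -2.0]
finger_gap: 0.0476
```

servo_tool(
  increments=[
    {"x": 0.05,"y": -0.9,"z": 0,"ax": 0,"ay": 0,"az": 0,"claw": 1},
    {"x": 0.05,"y": -0.9,"z": 0,"ax": 0,"ay": 0,"az": 0,"claw": 1},
    {"x": 0.05,"y": -0.9,"z": 0,"ax": 0,"ay": 0,"az": 0,"claw": 1},
    {"x": 0.05,"y": -0.9,"z": 0,"ax": 0,"ay": 0,"az": 0,"claw": 1},
    {"x": 0.05,"y": -0.9,"z": 0,"ax": 0,"ay": 0,"az": 0,"claw": 1},
  ],
)

```text
clock: 32.55
tcp_pos: [0.4829, 0.0569, 0.2311]
orientation: [-0.001, 0.81, 0.586, -0.001]
wrist_force: [-0.5, -0.4, -1.7]
finger_gap: 0.0479
```

servo_tool(
  increments=[
    {"x": 0.05,"y": -0.9,"z": 0,"ax": 0,"ay": 0,"az": 0,"claw": 1},
    {"x": 0.05,"y": -0.9,"z": 0,"ax": 0,"ay": 0,"az": 0,"claw": 1},
    {"x": 0.05,"y": -0.7,"z": 0,"ax": 0,"ay": 0,"az": 0,"claw": 1},
    {"x": 0.05,"y": -0.3,"z": 0,"ax": 0,"ay": 0,"az": 0,"claw": 1},
    {"x": 0,"y": 0,"z": 0,"ax": 0,"ay": 0,"az": 0,"claw": 1},
  ],
)

```text
clock: 33.05
tcp_pos: [0.4885, -0.0124, 0.2316]
orientation: [-0.0, 0.811, 0.585, -0.0]
wrist_force: [-0.6, -0.1, -3.3]
finger_gap: 0.0476
```

servo_tool(
  increments=[
    {"x": 0,"y": 0,"z": 0,"ax": 0,"ay": 0,"az": 0,"claw": 1},
    {"x": 0,"y": 0,"z": 0,"ax": 0,"ay": 0,"az": 0,"claw": 1},
  ],
)

```text
clock: 33.25
tcp_pos: [0.4887, -0.0106, 0.2321]
orientation: [-0.0, 0.81, 0.587, -0.0]
wrist_force: [0.5, 0.5, -3.3]
finger_gap: 0.0476
```

servo_tool(
  increments=[
    {"x": 0.04,"y": -0.18,"z": -0.5,"ax": 0,"ay": 0,"az": 0,"claw": 1},
    {"x": 0,"y": 0,"z": -1,"ax": 0,"ay": 0,"az": 0,"claw": 1},
    {"x": 0,"y": 0,"z": -1,"ax": 0,"ay": 0,"az": 0,"claw": 1},
    {"x": 0,"y": 0,"z": -1,"ax": 0,"ay": 0,"az": 0,"claw": 1},
    {"x": 0,"y": 0,"z": -0.8,"ax": 0,"ay": 0,"az": 0,"claw": 1},
  ],
)

```text
clock: 33.75
tcp_pos: [0.4891, -0.0151, 0.1226]
orientation: [-0.001, 0.81, 0.587, -0.001]
wrist_force: [0.4, -0.1, -2.5]
finger_gap: 0.0478
```

servo_tool(
  increments=[
    {"x": 0,"y": 0,"z": -0.6,"ax": 0,"ay": 0,"az": 0,"claw": 1},
    {"x": 0,"y": 0,"z": -0.5,"ax": 0,"ay": 0,"az": 0,"claw": 1},
    {"x": 0,"y": 0,"z": -0.3,"ax": 0,"ay": 0,"az": 0,"claw": 1},
    {"x": 0,"y": 0,"z": 0,"ax": 0,"ay": 0,"az": 0,"claw": 1},
    {"x": 0,"y": 0,"z": 0,"ax": 0,"ay": 0,"az": 0,"claw": 1},
  ],
)

```text
clock: 34.25
tcp_pos: [0.4901, -0.0155, 0.0899]
orientation: [0.0, 0.81, 0.586, 0.0]
wrist_force: [-0.0, 1.1, -2.5]
finger_gap: 0.0479
```

Run:
```python
from h import *
s=env.get_state(); print(s['tcp_pos'],s['orientation'],s['wrist_force'])
im,c=snap('side','s11')
b=cv2.imread('pics/s11.png'); cv2.imwrite('pics/s11c.png',cv2.resize(b[190:370,170:350],(594,594),interpolation=cv2.INTER_CUBIC))
```

```text
[ 0.49013591 -0.01551935  0.08988271] [5.40417518e-05 8.09955196e-01 5.86491753e-01 2.34248664e-05] [-0.00570254  1.09985305 -2.45565857]
```

View pics/s11c.png

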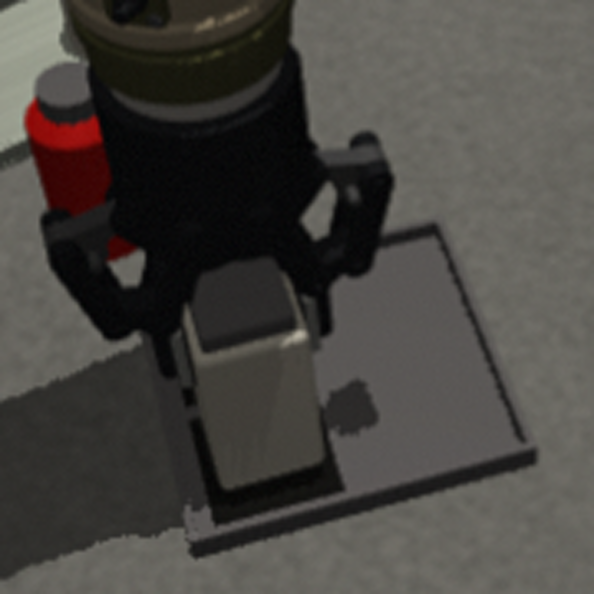

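servo_tool(
  increments=[
    {"x": -0.01,"y": 0.01,"z": -0.2,"ax": 0,"ay": 0,"az": 0,"claw": 1},
    {"x": 0,"y": 0,"z": -0.15,"ax": 0,"ay": 0,"az": 0,"claw": 1},
    {"x": 0,"y": 0,"z": -0.1,"ax": 0,"ay": 0,"az": 0,"claw": 1},
    {"x": 0,"y": 0,"z": 0,"ax": 0,"ay": 0,"az": 0,"claw": 1},
    {"x": 0,"y": 0,"z": 0,"ax": 0,"ay": 0,"az": 0,"claw": 1},
  ],
)

```text
clock: 34.8
tcp_pos: [0.4898, -0.0154, 0.0785]
orientation: [0.0, 0.81, 0.586, -0.0]
wrist_force: [0.3, -0.6, -3.3]
finger_gap: 0.0475
```

servo_tool(
  increments=[
    {"x": 0,"y": 0,"z": -0.04,"ax": 0,"ay": 0,"az": 0,"claw": 1},
    {"x": 0,"y": 0,"z": -0.04,"ax": 0,"ay": 0,"az": 0,"claw": 1},
    {"x": 0,"y": 0,"z": 0,"ax": 0,"ay": 0,"az": 0,"claw": 1},
  ],
)

```text
clock: 35.1
tcp_pos: [0.4899, -0.0154, 0.0766]
orientation: [0.0, 0.81, 0.586, 0.0]
wrist_force: [-0.2, -0.2, -1.8]
finger_gap: 0.0474
```

servo_tool(
  increments=[
    {"x": 0,"y": 0,"z": -0.04,"ax": 0,"ay": 0,"az": 0,"claw": 1},
    {"x": 0,"y": 0,"z": 0,"ax": 0,"ay": 0,"az": 0,"claw": 1},
    {"x": 0,"y": 0,"z": 0,"ax": 0,"ay": 0,"az": 0,"claw": 1},
  ],
)

```text
clock: 35.4
tcp_pos: [0.4899, -0.0154, 0.0765]
orientation: [0.0, 0.81, 0.586, 0.0]
wrist_force: [-2.7, -0.8, 5.1]
finger_gap: 0.0473
```

Contact. Release, rise, and go to the round bottle at (0.5746, 0.2821).

servo_tool(
  increments=[
    {"x": 0,"y": 0,"z": 0,"ax": 0,"ay": 0,"az": 0,"claw": 0.4},
    {"x": 0,"y": 0,"z": 0,"ax": 0,"ay": 0,"az": 0,"claw": 0.34},
    {"x": 0,"y": 0,"z": 0,"ax": 0,"ay": 0,"az": 0,"claw": 0.2},
    {"x": 0,"y": 0,"z": 0,"ax": 0,"ay": 0,"az": 0,"claw": 0.12},
    {"x": 0,"y": 0,"z": 0,"ax": 0,"ay": 0,"az": 0,"claw": 0.12},
  ],
)

```text
clock: 35.9
tcp_pos: [0.4899, -0.0154, 0.0755]
orientation: [0.0, 0.81, 0.586, 0.0]
wrist_force: [-0.1, 0.5, -0.5]
finger_gap: 0.075
```

servo_tool(
  increments=[
    {"x": 0,"y": 0,"z": 0.3,"ax": 0,"ay": 0,"az": 0,"claw": 0.12},
    {"x": 0,"y": 0,"z": 1,"ax": 0,"ay": 0,"az": 0,"claw": 0.12},
    {"x": 0,"y": 0,"z": 1,"ax": 0,"ay": 0,"az": 0,"claw": 0.12},
    {"x": 0,"y": 0,"z": 1,"ax": 0,"ay": 0,"az": 0,"claw": 0.12},
    {"x": 0,"y": 0,"z": 1,"ax": 0,"ay": 0,"az": 0,"claw": 0.12},
  ],
)

```text
clock: 36.4
tcp_pos: [0.4897, -0.0154, 0.1846]
orientation: [0.0, 0.81, 0.586, 0.0]
wrist_force: [0.3, -1.0, 0.9]
finger_gap: 0.0753
```

servo_tool(
  increments=[
    {"x": 0.28,"y": 1,"z": 0.5,"ax": 0,"ay": 0,"az": 0,"claw": 0},
    {"x": 0.28,"y": 1,"z": 0.3,"ax": 0,"ay": 0,"az": 0,"claw": 0},
    {"x": 0.28,"y": 1,"z": 0,"ax": 0,"ay": 0,"az": 0,"claw": 0},
    {"x": 0.28,"y": 1,"z": 0,"ax": 0,"ay": 0,"az": 0,"claw": 0},
    {"x": 0.28,"y": 1,"z": 0,"ax": 0,"ay": 0,"az": 0,"claw": 0},
  ],
)

```text
clock: 36.9
tcp_pos: [0.5251, 0.1106, 0.2038]
orientation: [0.0, 0.81, 0.586, 0.0]
wrist_force: [-0.3, 0.0, -0.2]
finger_gap: 0.0856
```

servo_tool(
  increments=[
    {"x": 0.28,"y": 1,"z": 0,"ax": 0,"ay": 0,"az": 0,"claw": 0},
    {"x": 0.28,"y": 1,"z": 0,"ax": 0,"ay": 0,"az": 0,"claw": 0},
    {"x": 0.28,"y": 1,"z": 0,"ax": 0,"ay": 0,"az": 0,"claw": 0},
    {"x": 0.28,"y": 1,"z": 0,"ax": 0,"ay": 0,"az": 0,"claw": 0},
    {"x": 0.28,"y": 1,"z": 0,"ax": 0,"ay": 0,"az": 0,"claw": 0},
  ],
)

```text
clock: 37.4
tcp_pos: [0.56, 0.2357, 0.2036]
orientation: [0.0, 0.81, 0.586, 0.0]
wrist_force: [0.3, -0.0, -0.2]
finger_gap: 0.0854
```

servo_tool(
  increments=[
    {"x": 0.28,"y": 1,"z": 0,"ax": 0,"ay": 0,"az": 0,"claw": 0},
    {"x": 0.28,"y": 0.9,"z": 0,"ax": 0,"ay": 0,"az": 0,"claw": 0},
    {"x": 0,"y": 0,"z": 0,"ax": 0,"ay": 0,"az": 0,"claw": 0},
    {"x": 0,"y": 0,"z": 0,"ax": 0,"ay": 0,"az": 0,"claw": 0},
    {"x": 0,"y": 0,"z": 0,"ax": 0,"ay": 0,"az": 0,"claw": 0},
  ],
)

```text
clock: 37.9
tcp_pos: [0.5735, 0.2814, 0.2032]
orientation: [0.0, 0.81, 0.586, -0.0]
wrist_force: [-0.1, -0.7, -0.1]
finger_gap: 0.0852
```

Run:
```python
from h import *
s=env.get_state(); print(s['tcp_pos'],s['orientation'])
im,c=snap('wrist','w12');im,c=snap('top','t12')
b=cv2.imread('pics/t12.png');w=cv2.imread('pics/w12.png'); cv2.imwrite('pics/s12c.png',np.hstack([cv2.resize(b[250:370,270:390],(400,400),interpolation=cv2.INTER_CUBIC),cv2.resize(w[40:360,160:480],(400,400))]))
```

```text
[0.57353717 0.2813968  0.20320687] [ 1.02185272e-04  8.10200595e-01  5.86152649e-01 -2.39344692e-04]
```

View pics/s12c.png

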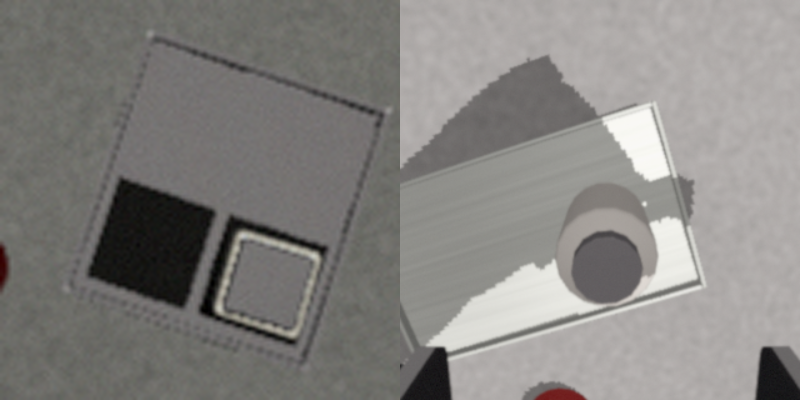

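The square bottle is back, centred on its pad as before. Now grasp the round one.

servo_tool(
  increments=[
    {"x": 0.03,"y": 0.03,"z": -0.8,"ax": 0,"ay": 0,"az": 0,"claw": 0},
    {"x": 0,"y": 0,"z": -1,"ax": 0,"ay": 0,"az": 0,"claw": 0},
    {"x": 0,"y": 0,"z": -1,"ax": 0,"ay": 0,"az": 0,"claw": 0},
    {"x": 0,"y": 0,"z": -1,"ax": 0,"ay": 0,"az": 0,"claw": 0},
    {"x": 0,"y": 0,"z": -0.6,"ax": 0,"ay": 0,"az": 0,"claw": 0},
  ],
)

```text
clock: 38.5
tcp_pos: [0.5735, 0.2815, 0.0912]
orientation: [-0.0, 0.81, 0.586, -0.001]
wrist_force: [-0.2, -0.1, 1.0]
finger_gap: 0.0856
```

servo_tool(
  increments=[
    {"x": 0,"y": 0,"z": -0.5,"ax": 0,"ay": 0,"az": 0,"claw": 0},
    {"x": 0,"y": 0,"z": -0.3,"ax": 0,"ay": 0,"az": 0,"claw": 0},
    {"x": 0,"y": 0,"z": 0,"ax": 0,"ay": 0,"az": 0,"claw": 0},
    {"x": 0,"y": 0,"z": 0,"ax": 0,"ay": 0,"az": 0,"claw": 0},
  ],
)

```text
clock: 38.9
tcp_pos: [0.5751, 0.2828, 0.0738]
orientation: [0.0, 0.81, 0.586, 0.001]
wrist_force: [-0.0, -0.4, -0.0]
finger_gap: 0.0855
```

servo_tool(
  increments=[
    {"x": 0,"y": 0,"z": 0,"ax": 0,"ay": 0,"az": 0,"claw": 0.3},
    {"x": 0,"y": 0,"z": 0,"ax": 0,"ay": 0,"az": 0,"claw": 0.38},
    {"x": 0,"y": 0,"z": 0,"ax": 0,"ay": 0,"az": 0,"claw": 0.6},
    {"x": 0,"y": 0,"z": 0,"ax": 0,"ay": 0,"az": 0,"claw": 1},
    {"x": 0,"y": 0,"z": 0,"ax": 0,"ay": 0,"az": 0,"claw": 1},
  ],
  newtons=30,
)

```text
clock: 39.4
tcp_pos: [0.5752, 0.2831, 0.074]
orientation: [0.0, 0.81, 0.586, 0.001]
wrist_force: [-0.0, -1.1, 5.2]
finger_gap: 0.0489
```

servo_tool(
  increments=[
    {"x": 0,"y": 0,"z": 0,"ax": 0,"ay": 0,"az": 0,"claw": 1},
    {"x": 0,"y": 0,"z": 0,"ax": 0,"ay": 0,"az": 0,"claw": 1},
  ],
)

```text
clock: 39.6
tcp_pos: [0.5752, 0.2831, 0.074]
orientation: [0.0, 0.81, 0.586, 0.001]
wrist_force: [0.8, -0.0, 5.5]
finger_gap: 0.0488
```

servo_tool(
  increments=[
    {"x": 0,"y": 0,"z": 0.3,"ax": 0,"ay": 0,"az": 0,"claw": 1},
    {"x": 0,"y": 0,"z": 0.7,"ax": 0,"ay": 0,"az": 0,"claw": 1},
    {"x": 0,"y": 0,"z": 1,"ax": 0,"ay": 0,"az": 0,"claw": 1},
    {"x": 0,"y": 0,"z": 1,"ax": 0,"ay": 0,"az": 0,"claw": 1},
    {"x": 0,"y": 0,"z": 1,"ax": 0,"ay": 0,"az": 0,"claw": 1},
  ],
)

```text
clock: 40.1
tcp_pos: [0.5738, 0.2827, 0.1734]
orientation: [-0.0, 0.81, 0.586, -0.001]
wrist_force: [0.5, 0.7, -1.8]
finger_gap: 0.0492
```

servo_tool(
  increments=[
    {"x": 0,"y": 0,"z": 1,"ax": 0,"ay": 0,"az": 0,"claw": 1},
    {"x": 0,"y": 0,"z": 0.7,"ax": 0,"ay": 0,"az": 0,"claw": 1},
    {"x": 0,"y": 0,"z": 0.4,"ax": 0,"ay": 0,"az": 0,"claw": 1},
    {"x": 0,"y": 0,"z": 0.2,"ax": 0,"ay": 0,"az": 0,"claw": 1},
    {"x": 0,"y": -0.2,"z": 0,"ax": 0,"ay": 0,"az": 0,"claw": 1},
  ],
)

```text
clock: 40.6
tcp_pos: [0.5744, 0.2781, 0.2304]
orientation: [-0.0, 0.81, 0.587, -0.0]
wrist_force: [-0.1, -0.8, -1.9]
finger_gap: 0.0486
```

servo_tool(
  increments=[
    {"x": -0.14,"y": -0.6,"z": 0,"ax": 0,"ay": 0,"az": 0,"claw": 1},
    {"x": -0.24,"y": -0.9,"z": 0,"ax": 0,"ay": 0,"az": 0,"claw": 1},
    {"x": -0.24,"y": -0.9,"z": 0,"ax": 0,"ay": 0,"az": 0,"claw": 1},
    {"x": -0.24,"y": -0.9,"z": 0,"ax": 0,"ay": 0,"az": 0,"claw": 1},
    {"x": -0.24,"y": -0.9,"z": 0,"ax": 0,"ay": 0,"az": 0,"claw": 1},
  ],
)

```text
clock: 41.1
tcp_pos: [0.5456, 0.1708, 0.2292]
orientation: [-0.0, 0.81, 0.586, -0.001]
wrist_force: [-0.3, -0.2, -1.5]
finger_gap: 0.0488
```

servo_tool(
  increments=[
    {"x": -0.24,"y": -0.9,"z": 0,"ax": 0,"ay": 0,"az": 0,"claw": 1},
    {"x": -0.24,"y": -0.9,"z": 0,"ax": 0,"ay": 0,"az": 0,"claw": 1},
    {"x": -0.24,"y": -0.9,"z": 0,"ax": 0,"ay": 0,"az": 0,"claw": 1},
    {"x": -0.24,"y": -0.9,"z": 0,"ax": 0,"ay": 0,"az": 0,"claw": 1},
    {"x": -0.24,"y": -0.8,"z": 0,"ax": 0,"ay": 0,"az": 0,"claw": 1},
  ],
)

```text
clock: 41.6
tcp_pos: [0.5153, 0.0609, 0.2293]
orientation: [-0.001, 0.81, 0.586, -0.001]
wrist_force: [0.2, -0.1, -1.2]
finger_gap: 0.0488
```

servo_tool(
  increments=[
    {"x": -0.2,"y": -0.5,"z": 0,"ax": 0,"ay": 0,"az": 0,"claw": 1},
    {"x": -0.04,"y": -0.1,"z": 0,"ax": 0,"ay": 0,"az": 0,"claw": 1},
    {"x": 0,"y": 0,"z": 0,"ax": 0,"ay": 0,"az": 0,"claw": 1},
    {"x": 0,"y": 0,"z": 0,"ax": 0,"ay": 0,"az": 0,"claw": 1},
  ],
)

```text
clock: 42.0
tcp_pos: [0.5111, 0.0483, 0.2304]
orientation: [-0.0, 0.81, 0.586, 0.0]
wrist_force: [-0.2, 0.3, -1.5]
finger_gap: 0.0486
```

servo_tool(
  increments=[
    {"x": 0.02,"y": -0.05,"z": -0.5,"ax": 0,"ay": 0,"az": 0,"claw": 1},
    {"x": 0,"y": 0,"z": -1,"ax": 0,"ay": 0,"az": 0,"claw": 1},
    {"x": 0,"y": 0,"z": -1,"ax": 0,"ay": 0,"az": 0,"claw": 1},
    {"x": 0,"y": 0,"z": -1,"ax": 0,"ay": 0,"az": 0,"claw": 1},
    {"x": 0,"y": 0,"z": -0.8,"ax": 0,"ay": 0,"az": 0,"claw": 1},
  ],
)

```text
clock: 42.5
tcp_pos: [0.5108, 0.0473, 0.1206]
orientation: [-0.001, 0.81, 0.587, -0.001]
wrist_force: [-1.3, -0.7, -2.1]
finger_gap: 0.0491
```

servo_tool(
  increments=[
    {"x": 0,"y": 0,"z": -0.6,"ax": 0,"ay": 0,"az": 0,"claw": 1},
    {"x": 0,"y": 0,"z": -0.5,"ax": 0,"ay": 0,"az": 0,"claw": 1},
    {"x": 0,"y": 0,"z": -0.3,"ax": 0,"ay": 0,"az": 0,"claw": 1},
    {"x": 0,"y": 0,"z": 0,"ax": 0,"ay": 0,"az": 0,"claw": 1},
    {"x": 0,"y": 0,"z": 0,"ax": 0,"ay": 0,"az": 0,"claw": 1},
  ],
)

```text
clock: 43.0
tcp_pos: [0.5119, 0.0467, 0.0883]
orientation: [0.0, 0.81, 0.586, 0.0]
wrist_force: [-0.3, 0.5, -1.2]
finger_gap: 0.0487
```

Run:
```python
from h import *
s=env.get_state(); print(s['tcp_pos'],s['orientation'],s['wrist_force'])
im,c=snap('side','s13')
b=cv2.imread('pics/s13.png'); cv2.imwrite('pics/s13c.png',cv2.resize(b[190:370,170:350],(594,594),interpolation=cv2.INTER_CUBIC))
```

```text
[0.51190078 0.04669004 0.08834466] [1.96765469e-04 8.10004284e-01 5.86423890e-01 2.05784198e-04] [-0.28813954  0.47166787 -1.16415327]
```

View pics/s13c.png

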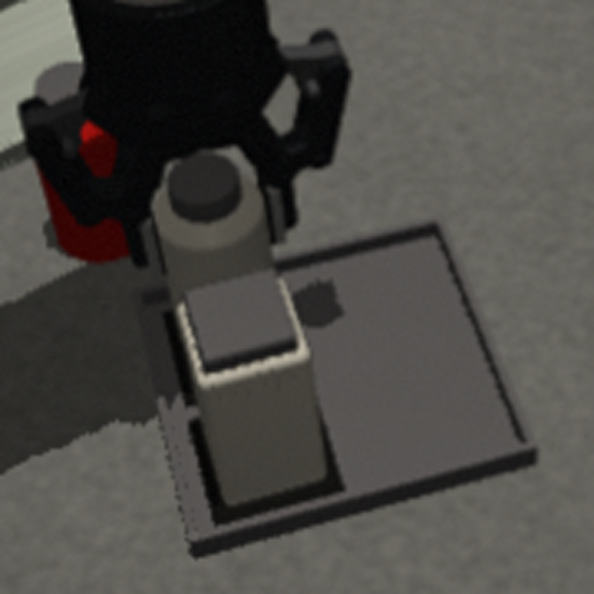

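The square bottle's position matches the first side view and the round one hovers over its pad. Last 13 mm down.

servo_tool(
  increments=[
    {"x": 0,"y": 0,"z": -0.2,"ax": 0,"ay": 0,"az": 0,"claw": 1},
    {"x": 0,"y": 0,"z": -0.15,"ax": 0,"ay": 0,"az": 0,"claw": 1},
    {"x": 0,"y": 0,"z": -0.1,"ax": 0,"ay": 0,"az": 0,"claw": 1},
    {"x": 0,"y": 0,"z": 0,"ax": 0,"ay": 0,"az": 0,"claw": 1},
    {"x": 0,"y": 0,"z": 0,"ax": 0,"ay": 0,"az": 0,"claw": 1},
  ],
)

```text
clock: 43.55
tcp_pos: [0.5115, 0.0466, 0.0768]
orientation: [-0.0, 0.81, 0.586, -0.0]
wrist_force: [0.6, 0.4, -1.5]
finger_gap: 0.0487
```

servo_tool(
  increments=[
    {"x": 0,"y": 0,"z": -0.04,"ax": 0,"ay": 0,"az": 0,"claw": 1},
    {"x": 0,"y": 0,"z": -0.03,"ax": 0,"ay": 0,"az": 0,"claw": 1},
    {"x": 0,"y": 0,"z": 0,"ax": 0,"ay": 0,"az": 0,"claw": 1},
  ],
)

```text
clock: 43.85
tcp_pos: [0.5116, 0.0466, 0.0751]
orientation: [0.0, 0.81, 0.586, 0.0]
wrist_force: [1.1, 0.2, -2.3]
finger_gap: 0.0489
```

servo_tool(
  increments=[
    {"x": 0,"y": 0,"z": -0.03,"ax": 0,"ay": 0,"az": 0,"claw": 1},
    {"x": 0,"y": 0,"z": 0,"ax": 0,"ay": 0,"az": 0,"claw": 1},
    {"x": 0,"y": 0,"z": 0,"ax": 0,"ay": 0,"az": 0,"claw": 1},
  ],
)

```text
clock: 44.15
tcp_pos: [0.5118, 0.0466, 0.075]
orientation: [0.0, 0.81, 0.586, 0.0]
wrist_force: [-1.7, -0.9, 5.5]
finger_gap: 0.0489
```

servo_tool(
  increments=[
    {"x": 0,"y": 0,"z": 0,"ax": 0,"ay": 0,"az": 0,"claw": 0.38},
    {"x": 0,"y": 0,"z": 0,"ax": 0,"ay": 0,"az": 0,"claw": 0.32},
    {"x": 0,"y": 0,"z": 0,"ax": 0,"ay": 0,"az": 0,"claw": 0.2},
    {"x": 0,"y": 0,"z": 0,"ax": 0,"ay": 0,"az": 0,"claw": 0.1},
    {"x": 0,"y": 0,"z": 0,"ax": 0,"ay": 0,"az": 0,"claw": 0.1},
  ],
)

```text
clock: 44.65
tcp_pos: [0.5115, 0.0466, 0.0742]
orientation: [-0.0, 0.81, 0.586, -0.0]
wrist_force: [0.8, -0.2, -0.7]
finger_gap: 0.077
```

servo_tool(
  increments=[
    {"x": 0,"y": 0,"z": 0.3,"ax": 0,"ay": 0,"az": 0,"claw": 0.1},
    {"x": 0,"y": 0,"z": 1,"ax": 0,"ay": 0,"az": 0,"claw": 0.1},
    {"x": 0,"y": 0,"z": 1,"ax": 0,"ay": 0,"az": 0,"claw": 0.1},
    {"x": 0,"y": 0,"z": 1,"ax": 0,"ay": 0,"az": 0,"claw": 0.1},
    {"x": 0,"y": 0,"z": 1,"ax": 0,"ay": 0,"az": 0,"claw": 0.1},
  ],
)

```text
clock: 45.15
tcp_pos: [0.5115, 0.0466, 0.1834]
orientation: [0.0, 0.81, 0.586, 0.0]
wrist_force: [-0.1, 0.4, -0.8]
finger_gap: 0.077
```

servo_tool(
  increments=[
    {"x": 0,"y": 0,"z": 1,"ax": 0,"ay": 0,"az": 0,"claw": 0},
    {"x": 0,"y": 1,"z": 0.8,"ax": 0,"ay": 0,"az": 0,"claw": 0},
    {"x": 0,"y": 1,"z": 0,"ax": 0,"ay": 0,"az": 0,"claw": 0},
    {"x": 0,"y": 1,"z": 0,"ax": 0,"ay": 0,"az": 0,"claw": 0},
    {"x": 0,"y": 1,"z": 0,"ax": 0,"ay": 0,"az": 0,"claw": 0},
  ],
)

```text
clock: 45.65
tcp_pos: [0.5117, 0.1475, 0.2278]
orientation: [0.0, 0.81, 0.586, 0.001]
wrist_force: [0.6, 0.4, 0.8]
finger_gap: 0.0852
```

servo_tool(
  increments=[
    {"x": -0.3,"y": 1,"z": 0,"ax": 0,"ay": 0,"az": 0,"claw": 0},
    {"x": -0.3,"y": 1,"z": 0,"ax": 0,"ay": 0,"az": 0,"claw": 0},
    {"x": -0.3,"y": 1,"z": 0,"ax": 0,"ay": 0,"az": 0,"claw": 0},
    {"x": -0.3,"y": 1,"z": 0,"ax": 0,"ay": 0,"az": 0,"claw": 0},
    {"x": -0.3,"y": 0.5,"z": 0,"ax": 0,"ay": 0,"az": 0,"claw": 0},
  ],
)

```text
clock: 46.15
tcp_pos: [0.4736, 0.2607, 0.2273]
orientation: [0.0, 0.81, 0.587, 0.0]
wrist_force: [-0.2, -0.8, -0.5]
finger_gap: 0.0858
```

Run:
```python
from h import *
s=env.get_state(); print(s['clock'],s['tcp_pos'],s['wrist_force'])
snap('top','t14');snap('side','s14')
b=cv2.imread('pics/t14.png'); a=cv2.imread('pics/top0.png')
cv2.imwrite('pics/t14c.png',np.hstack([cv2.resize(q[250:370,285:385],(400,480),interpolation=cv2.INTER_CUBIC) for q in(a,b)]))
def grid(n,z):
    im,c=load(n); m=(im.astype(int).min(2)>115).astype(np.uint8)
    for nm,(x0,x1,y0,y1),z in(('round',(295,332,303,340),.088),('square',(332,372,313,356),.097)):
        k=np.zeros_like(m);k[y0:y1,x0:x1]=m[y0:y1,x0:x1]; cs=max(cv2.findContours(k,0,1)[0],key=cv2.contourArea)
        x,y,w,h=cv2.boundingRect(cs); print(n,nm,(x,y,w,h),plane(c,[[x+(w-1)/2,y+(h-1)/2]],z).round(4))
grid('top0',0);grid('t14',0)
```

```text
46.15 [0.47361092 0.26068139 0.22728885] [-0.18348328 -0.76867576 -0.49685522]
top0 round (301, 310, 26, 26) [[0.5106 0.0461 0.088 ]]
top0 square (335, 319, 31, 25) [[ 0.4943 -0.0186  0.097 ]]
t14 round (301, 309, 27, 27) [[0.5114 0.0452 0.088 ]]
t14 square (335, 319, 31, 32) [[ 0.4882 -0.0184  0.097 ]]
```

View pics/t14c.png

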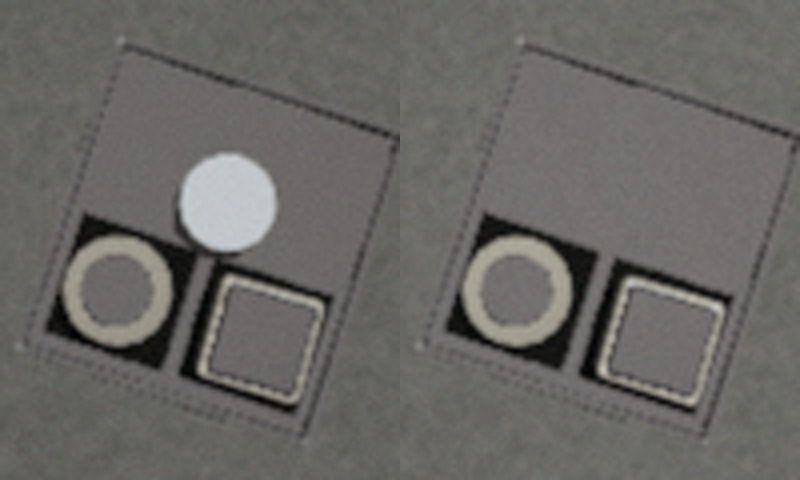

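View pics/s14.png

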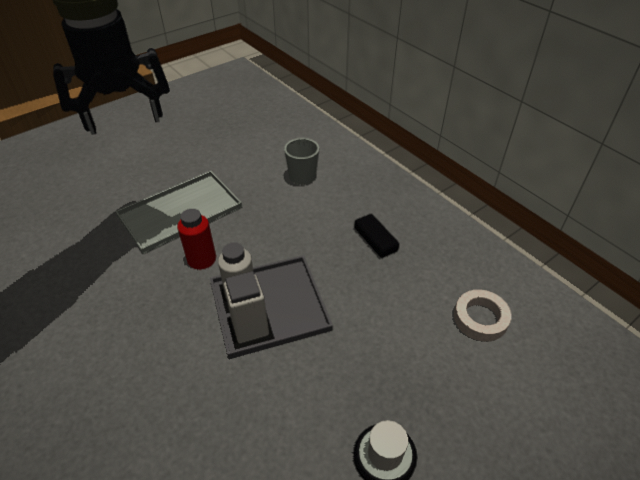

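The before and after pictures match to about a pixel. Both bottles are upright on their pads, the jar is upright on the reader at (387,440), and the cup, tape, handset and red bottle have not moved. Let the arm settle, then hand in.

servo_tool(
  increments=[
    {"x": 0,"y": 0,"z": 0,"ax": 0,"ay": 0,"az": 0,"claw": 0},
    {"x": 0,"y": 0,"z": 0,"ax": 0,"ay": 0,"az": 0,"claw": 0},
    {"x": 0,"y": 0,"z": 0,"ax": 0,"ay": 0,"az": 0,"claw": 0},
  ],
)

```text
clock: 46.55
tcp_pos: [0.4745, 0.2582, 0.2269]
orientation: [0.0, 0.81, 0.586, 0.0]
wrist_force: [-0.0, 0.3, -0.4]
finger_gap: 0.0856
```

```bash
python3 -c "
from workcell import env
print(env.hand_in())"
```

```text
the job is handed in; nothing more can be done
None
```

I moved the round bottle and then the square bottle into the steel tray, and stood the jar on the reader. Then I put the square and the round bottle back on their own pads and handed the job in at 46.6 s.

**Last checks:**
- **Jar:** it stands upright about 1 mm from the reader's centre by both the top and side views. The two views place things 1–2 mm apart in absolute position.
- **Round bottle:** it measured within about 1 mm of where it stood before.
- **Square bottle:** the automatic before/after comparison disagreed by 6 mm in x, because the first picture's mask caught only part of its rim. Hand-picked corners and the crops laid side by side agree to about 1–2 mm.
- **Everything else:** the cup, tape roll, handset and red bottle look unmoved. The wrist force stayed below about 7 N in every reading.

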